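# Make up the two clamping kits

### The job

Make up the two clamping kits for the next jobs on the mill. The three-pocket tray gets the flat-work kit: the strap clamp, the step block and the jar of thread paste; the two-pocket tray gets the round-bar kit: the V-block, with its V upwards, and its chrome clamp bracket lying flat. Put each part right down in the pocket shaped for it, the step block with its stairs up and the jar never tipped over, and leave the red scoop and the loose T-nut where they lie.

Things in the scene. Friction and masses are not known exactly. Their poses are not given: they have to be found in the camera images.
- strap_mid (a point): strap clamp: flat dark steel bar 125 mm long (x), 32 mm wide (y), 20 mm thick (z), with a long bolt slot through it and a stepped nose at its +x end (last 18 mm, 13 mm thick); about 0.5 kg, lying flat. Point: its centre, 10 mm above its underside. Grip across its 32 mm width, 6 mm or more above the underside so that the fingertips clear the pocket rim.
- step_block_mid (a point): step block: bright steel block 48 mm long (x), 30 mm wide (y), 40 mm high (z), its top cut into six stairs that fall from 40 mm at the -x end to 10 mm at the +x end (22 to 28 mm high at the middle); about 0.24 kg, standing on its flat base. Point: centre of its length and width, 20 mm above its base. Grip across the 30 mm width.
- v_block_mid (a point): V-block: bright steel block 50 mm long (x), 36 mm wide (y), 36 mm high (z), with a V groove 26 mm wide and 13 mm deep along x in its top and a shallow clamp groove along each side (12 to 18 mm up); about 0.38 kg, V upwards. Point: its centre, 18 mm above its base. Grip across the 36 mm width.
- bracket_mid (a point): chrome clamp bracket of the V-block: U-shaped yoke lying flat, 78 mm long over its thumb screw (x), 52 mm wide (y), 18 mm thick (z); jaws open to +x, round screw knob at the -x end; about 0.2 kg. Point: centre of that outline, 9 mm above its underside. Grip across the flat outer sides (52 mm), at the middle, 6 mm or more above the underside so that the fingertips clear the pocket rim.
- jar_mid (a point): closed amber glass jar of thread paste with a black cap and blank label: diameter 48 mm, 55 mm tall over the cap (cap 43 mm in diameter, the top 16 mm), about 0.16 kg, standing upright. Point: its centre, 27.5 mm above its base.
- flat_tray: black three-pocket tray, fixed, 161 (x) by 150 (y) by 11 mm thick; yellow-floored pockets 5 mm deep (floor 6 mm over the table), 10 mm larger all round than their parts. Origin: centre of underside. Pocket centres in its axes, mm: strap (0, -41), 145 by 52; step block (-38.5, 33), 68 by 50; round jar pocket (38.5, 33), diameter 68. Parts lie with their length along tray x, either way round.
- round_tray: black two-pocket tray, fixed, 194 (x) by 88 (y) by 11 mm thick; yellow-floored pockets 5 mm deep (floor 6 mm over the table), 10 mm larger all round than their parts. Origin: centre of underside. Pocket centres in its axes, mm: bracket (-40, 0), 98 by 72; V-block (54, 0), 70 by 56. Parts lie with their length along tray x, either way round.
- t_nut_mid (a point): bystander: dark steel T-nut, 28 by 28 mm and 18 mm high, lying among the stock. Point: its centre, 9 mm above the table.
- scoop_bowl (a point): bystander: red plastic measuring scoop, bowl of diameter 46 mm and 28 mm high, with a flat handle reaching 100 mm from the bowl's axis along its own +x; it lies beyond the stock. Point: centre of the bowl, 14 mm above the table.
Not all that is in view belongs to the job. What is shaped like the part that bears jar_mid but pink or yellow is not meant. There is more than one size of the part that bears strap_mid; the job needs the larger.

How it is judged (in metres and radians):
At the end, for the whole second after the job is handed in: Every part at rest in its own pocket of its own tray (strap clamp, step block, jar; V-block, bracket): centre within 13 mm of the pocket centre along both tray axes and within 3 mm of seated height, level within 0.1 rad, right side up (x of strap_mid in the frame of flat_tray between -0.013 and 0.013 m and y of strap_mid in the frame of flat_tray between -0.054 and -0.028 m and z of strap_mid in the frame of flat_tray between 0.013 and 0.019 m and angle between each of strap_mid, step_block_mid, jar_mid, bracket_mid, v_block_mid's own z axis and vertical below 0.1 rad and linear speed of each of strap, step_block, jar, bracket, v_block below 0.02 m/s and x of step_block_mid in the frame of flat_tray between -0.0515 and -0.0255 m and y of step_block_mid in the frame of flat_tray between 0.02 and 0.046 m and z of step_block_mid in the frame of flat_tray between 0.023 and 0.029 m and x of jar_mid in the frame of flat_tray between 0.0255 and 0.0515 m and y of jar_mid in the frame of flat_tray between 0.02 and 0.046 m and z of jar_mid in the frame of flat_tray between 0.0305 and 0.0365 m and x of bracket_mid in the frame of round_tray between -0.053 and -0.027 m and y of bracket_mid in the frame of round_tray between -0.013 and 0.013 m and z of bracket_mid in the frame of round_tray between 0.012 and 0.018 m and x of v_block_mid in the frame of round_tray between 0.041 and 0.067 m and y of v_block_mid in the frame of round_tray between -0.013 and 0.013 m and z of v_block_mid in the frame of round_tray between 0.021 and 0.027 m); the robot touches nothing.
It fails at once if the T-nut is moved more than 30 mm (distance of t_nut_mid from where it was at the start of the episode above 0.03 m).
It fails at once if the scoop is moved more than 30 mm (distance of scoop_bowl from where it was at the start of the episode above 0.03 m).
It fails at once if the glass jar is tipped over (angle between jar_mid's own z axis and vertical above 0.8 rad).
It also fails if it takes over 118 s, if anything falls off the work surface, if the arm or the gripper's body presses on something with over 40 N, if the wrist force passes 120 N, or if a joint passes its speed limit or range.

### The arm

A 6-joint arm with a two-finger parallel gripper is mounted at the origin on the work surface. World frame = base frame: x ahead of the robot, y to its left, z up, the work surface at z = 0. Lengths are in mm, angles in degrees, forces in N, time in s.
With the tool pointing down it reaches from about 400 to 925 mm from the base axis. Payload 3.4 kg.
Tool frame: the origin (TCP) lies midway between the tips of the shut fingers; the grasp point (between the pads) lies 19 mm behind it; z points along the fingers, y is the line along which they close (so a half turn about z gives the same grasp; the last joint's range is limited). The gripper opens to 85 mm and grips with 20 to 120 N. Pads are 22 mm wide; open, the fingers measure 114 mm over their backs; the gripper's body (76 mm by 85 mm) begins 54 mm behind the grasp point. The pads swing forward as they close: fully open they stand 13 mm farther back than shut.
Start: joints at [68.841, 17.578, 86.31, -0, 76.112, -4.211], TCP at [167.639, 550.026, 203.205] pointing down, gripper open.
Joint ranges: [-179.03, 179.03], [-60, 130.46], [8.19, 133.38], [-81.62, 261.62], [5.75, 156.47], [-153.77, 153.77]. Speed limits (degrees/s): [147.25, 147.25, 180, 180, 180, 180].

### API

Orientations are given as a 3x3 rotation matrix whose columns are the frame's x, y, z axes.
In Python, from plant import readout, viewer, ctrl gives the robot as it stands.
- The arm moves only by the shell command python3 -m jog 'ROWS' [OPENING] [FORCE]. ROWS is JSON, a list of rows, each an object with "linear": the shift along the tool's x, y, z as a fraction of full scale, a list of three; "rotation": the turn, a rotation vector about the tool's x, y, z as a fraction of full scale, a list of three. A call has 1 to 8 rows; each row shifts and turns the commanded pose from where the row before left it, along the tool's axes as they then stand; what a row does not reach is not made up. Full scale, the value 1, is 0.04 m for a shift and 8 degrees for a turn. A row lasts 1/10 s, in which the tool goes at most 50 mm and 8.59 degrees, less where a joint would pass 70% of its speed; a pose out of reach is approached as far as the arm can. A call with a number of a shift or a turn outside -1 to 1 is refused whole. A call with a gripper value outside its range is refused whole. OPENING is the opening, from -1 (shut) to 1 (fully open), set as the call begins (- or left out, the last holds). The fingers move at their own pace and stop on an object; FORCE is the grip in N (left out, the last holds). Time passes only in rows, so rows that do not move let the fingers close. It gives the time, the measured TCP pose, the force, the opening and the grip force at its end, in the units of the state.
- readout.read_state(): the state, without advancing time (a new reading comes with each control period).
- viewer.snapshot(name): name is "scene" or "top"; returns a dict with "img" (400x640x3 uint8, red, green, blue), "K" (3x3 intrinsics, pixels), "k1" (the pictures are not rectified: a ray, as slopes to the right and down, at radius r is drawn at 1 + k1 r^2 times it, then the intrinsics apply), "rvec" (rotation vector, rad) and "tvec" (3), from world to camera coordinates, as OpenCV has them. Camera axes: x right, y down, z forward; pixel columns grow to the right and rows downward; lengths in mm; the calibration is good to about 2 mm. A picture is of the moment at which its call begins. There is no depth.
- ctrl.hand_in(): hands the job in; it is judged then, once.
The state is a dict: "clock": time; "q": joint angles; "qvel": joint speeds; "effort": joint torques, N m; "ee_pos": TCP position; "tool_rot": TCP orientation; "force": force on the tool from outside, world axes, zero at the start; "wrist_torque": the same for the moment, N m; "opening": opening from 0.0 (shut) to 1.0 (fully open); "gripper_force": force on a finger pad.
Only numpy, scipy, OpenCV 4.12 (cv2) and the standard library are available. Lean on these libraries where they do the work, as an engineer would, in place of code of your own. Each camera call takes 0.05 s, during which the arm holds its last target. There are 200 camera calls.

## Working session

There is one attempt and no reset: what is moved stays moved. The work goes in short steps, Python scripts to look and compute and a shell command to move; the robot and the scene stay as the last step left them, time stands still between calls to the robot, and variables do not carry over. Pictures are saved under pics/ and viewed, at most 14 in all, crops included, and the job is handed in when it is done.

```bash
ls; mkdir -p pics; cat > h.py <<'E'
import numpy as np,cv2
from plant import readout,viewer,ctrl
def snap(n,f=None):
    s=viewer.snapshot(n)
    if f: cv2.imwrite('pics/'+f,s['img'][:,:,::-1])
    return s
def cast(s,px,z):
    px=np.asarray(px,float).reshape(-1,2);K=np.array(s['K'],float);k1=float(s['k1'])
    d=cv2.undistortPoints(px.reshape(-1,1,2),K,np.array([k1,0,0,0.]),None,None).reshape(-1,2)
    R=cv2.Rodrigues(np.array(s['rvec'],float))[0];t=np.array(s['tvec'],float).ravel()
    C=-R.T@t;D=np.c_[d,np.ones(len(d))]@R
    return C+D*((z-C[2])/D[:,2])[:,None]
def proj(s,P):
    return cv2.projectPoints(np.asarray(P,float).reshape(-1,1,3),np.array(s['rvec'],float),np.array(s['tvec'],float),np.array(s['K'],float),np.array([float(s['k1']),0,0,0]))[0].reshape(-1,2)
E
python3 - <<'E'
from h import *
for n in ('scene','top'):
    s=snap(n,n+'1.png'); R=cv2.Rodrigues(np.array(s['rvec'],float))[0]
    print(n,-R.T@np.array(s['tvec']).ravel(),R[2],s['K'],s['k1'])
print(readout.read_state())
E
```

```text
pics
scene [1151.91031769 -168.09833674  771.94907712] [-0.58811429  0.19089034 -0.78592777] [[458.59550748   0.         314.8248415 ]
 [  0.         458.59550748 198.28716682]
 [  0.           0.           1.        ]] 0.024623351173182824
top [451.73883841   3.99696973 952.7102137 ] [ 0.18497442  0.00741984 -0.98271533] [[372.67316558   0.         319.46256739]
 [  0.         372.67316558 200.71509418]
 [  0.           0.           1.        ]] -0.07399812865990983
{'clock': 0.1, 'q': array([ 6.88425697e+01,  1.76182298e+01,  8.63748555e+01, -8.48654227e-04,
        7.61122405e+01, -4.21142466e+00]), 'qvel': array([-0.00041817, -0.11390949, -0.20267558,  0.07624082, -0.04171522,
        0.02567073]), 'effort': array([-6.42322157e-04, -4.58533752e+01, -2.52605957e+01, -1.19812717e-04,
        5.63699010e-03, -3.49341207e-06]), 'ee_pos': array([167.38317884, 549.39610608, 202.38085583]), 'tool_rot': array([[-9.56580857e-01,  2.91466363e-01, -6.50084279e-04],
       [ 2.91467063e-01,  9.56579319e-01, -1.71955594e-03],
       [ 1.20664459e-04, -1.83437245e-03, -9.99998310e-01]]), 'force': array([ 0.21638814, -1.31662739,  0.30915921]), 'wrist_torque': array([-0.01811761,  0.01108365,  0.02321351]), 'gripper_force': 0.0, 'opening': 1.001408028583205}
```

View pics/scene1.png

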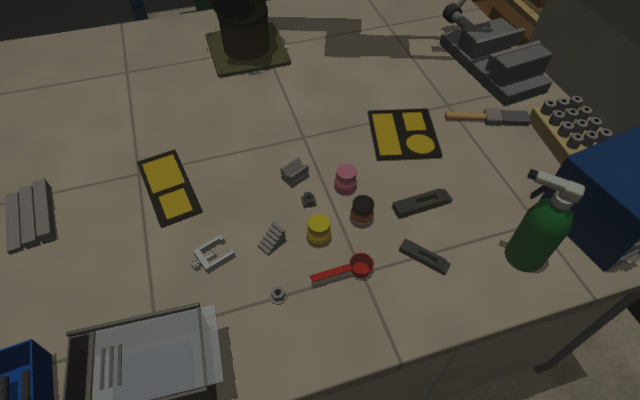

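View pics/top1.png

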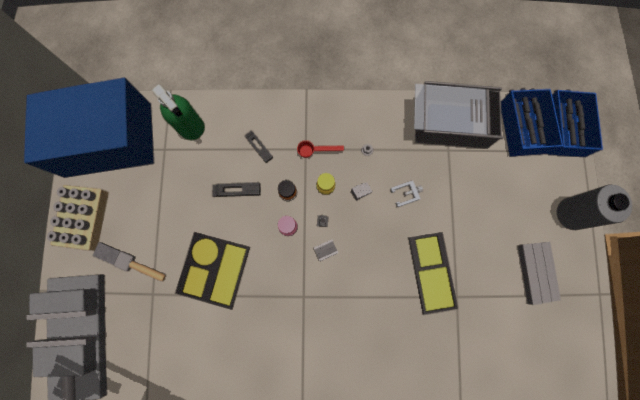

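The top view shows the large strap at (237,189), the jar at (287,189), the step block at (362,190), the V-block at (325,250) and the bracket at (406,193). The flat tray is at (212,270) and the round tray at (432,273). The T-nut is at (322,221) and the scoop at (306,149).

```bash
python3 - <<'E'
from h import *
import cv2
for n,(x0,y0,w,h) in (('top',(170,120,300,200)),('scene',(130,100,330,200))):
    im=cv2.imread(f'pics/{n}1.png')[y0:y0+h,x0:x0+w]
    k=800/w
    im=cv2.resize(im,None,fx=k,fy=k,interpolation=cv2.INTER_CUBIC)
    im=np.clip(im*1.6,0,255).astype(np.uint8)
    for i in range(0,w,20): cv2.putText(im,str(x0+i),(int(i*k),8),0,.3,(0,255,0));cv2.line(im,(int(i*k),10),(int(i*k),16),(0,255,0))
    for i in range(0,h,20): cv2.putText(im,str(y0+i),(0,int(i*k)),0,.3,(0,255,0))
    cv2.imwrite(f'pics/{n}1c.png',im)
s=snap('top')
hsv=cv2.cvtColor(s['img'],cv2.COLOR_RGB2HSV)
m=((hsv[...,0]>20)&(hsv[...,0]<35)&(hsv[...,1]>150)&(hsv[...,2]>60)).astype(np.uint8)
for c in cv2.findContours(m,0,2)[0]:
    if cv2.contourArea(c)>60:
        r=cv2.minAreaRect(c); b=cast(s,cv2.boxPoints(r),6); 
        M=cv2.moments(c); print('yel',np.round(r[0]),cast(s,(M['m10']/M['m00'],M['m01']/M['m00']),6)[0][:2].round(1),'edges',np.linalg.norm(b[1]-b[0]).round(),np.linalg.norm(b[2]-b[1]).round(),'angs',[np.degrees(np.arctan2(*(b[i+1]-b[i])[1::-1])).round(1) for i in (0,1)])
E
```

```text
yel [190. 281.] [423.7 336.6] edges 39.0 74.0 angs [np.float64(-89.1), np.float64(-176.8)]
yel [198. 250.] [498.3 324.2] edges 67.0 31.0 angs [np.float64(-3.1), np.float64(-95.8)]
```

View pics/top1c.png

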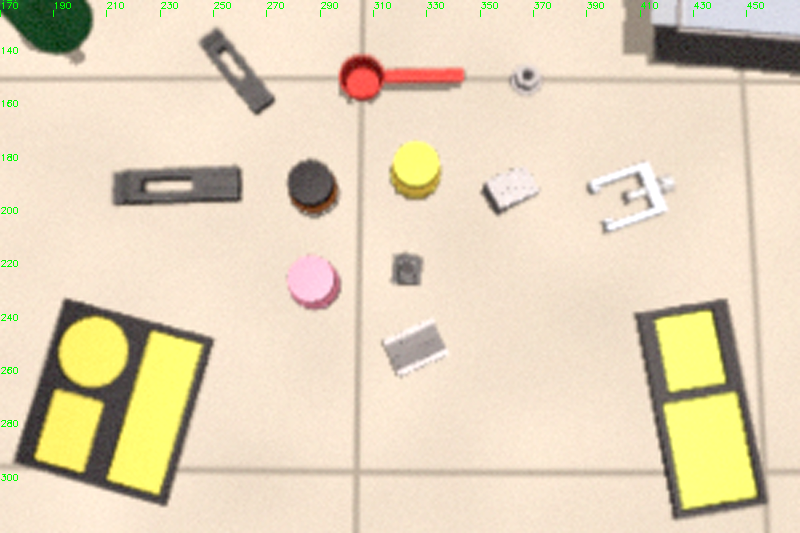

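View pics/scene1c.png

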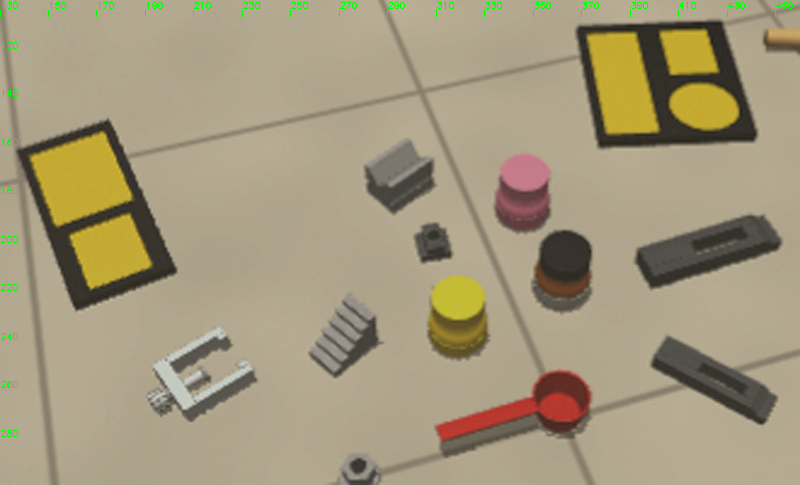

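```bash
cat >> h.py <<'E'
def tri(a,pa,b,pb):
    out=[]
    for p,q in zip(np.reshape(pa,(-1,2)),np.reshape(pb,(-1,2))):
        A=[];r=[]
        for s,x in((a,p),(b,q)):
            P=cast(s,x,0)[0];Q=cast(s,x,100)[0];d=(Q-P)/np.linalg.norm(Q-P);M=np.eye(3)-np.outer(d,d);A.append(M);r.append(M@P)
        out.append(np.linalg.lstsq(np.vstack(A),np.hstack(r),rcond=None)[0])
    return np.array(out)
def yellow(s):
    h=cv2.cvtColor(s['img'],cv2.COLOR_RGB2HSV)
    m=((h[...,0]>18)&(h[...,0]<36)&(h[...,1]>140)&(h[...,2]>50)).astype(np.uint8)
    return [c for c in cv2.findContours(m,0,1)[0] if cv2.contourArea(c)>120]
def cen(c):
    M=cv2.moments(c);return np.array([M['m10']/M['m00'],M['m01']/M['m00']])
def tiles(s,boxes,f,k,w=400,h=300):
    T=[]
    for cx,cy in boxes:
        hw,hh=w/k/2,h/k/2;x0,y0=int(cx-hw),int(cy-hh)
        im=cv2.resize(s['img'][y0:y0+int(h/k)+1,x0:x0+int(w/k)+1,::-1],None,fx=k,fy=k,interpolation=cv2.INTER_CUBIC)[:h,:w]
        im=np.clip(im*1.5,0,255).astype(np.uint8)
        for i in range(0,int(w/k)+1,5): cv2.line(im,(int((i+.5)*k),0),(int((i+.5)*k),6 if i%10 else 12),(0,0,255))
        for i in range(0,int(h/k)+1,5): cv2.line(im,(0,int((i+.5)*k)),(6 if i%10 else 12,int((i+.5)*k)),(0,0,255))
        cv2.putText(im,f'{x0},{y0}',(14,20),0,.4,(0,0,255));T.append(im)
    cv2.imwrite('pics/'+f,np.vstack([np.hstack(T[:2]),np.hstack(T[2:4])]))
E
python3 - <<'E'
from h import *
t=snap('top');s=snap('scene')
tiles(t,[(237,189),(362,190),(325,250),(406,196)],'tt.png',8)
tiles(s,[(422,203),(272,237),(294,172),(212,254)],'ts.png',6.5)
for n,v in(('top',t),('scene',s)):
    for c in yellow(v):print(n,cen(c).round(1),cv2.contourArea(c),cast(v,cen(c),6)[0].round(1))
E
```

```text
top [195.1 281.1] 500.5 [422.5 323.1   6. ]
top [224.9 275.9] 843.0 [436.6 247.7   6. ]
top [204.3 251.3] 512.5 [497.4 303.6   6. ]
scene [318.5 229.8] 599.0 [6.581e+02 3.000e-01 6.000e+00]
scene [174.9 203.1] 645.5 [ 502.1 -266.1    6. ]
scene [162.6 173.3] 1020.0 [ 410.  -281.5    6. ]
scene [420.1 143.4] 422.5 [497.4 303.1   6. ]
scene [386.2 133.9] 865.0 [444.1 240.1   6. ]
scene [413.6 120.9] 350.0 [422.5 321.9   6. ]
```

View pics/tt.png

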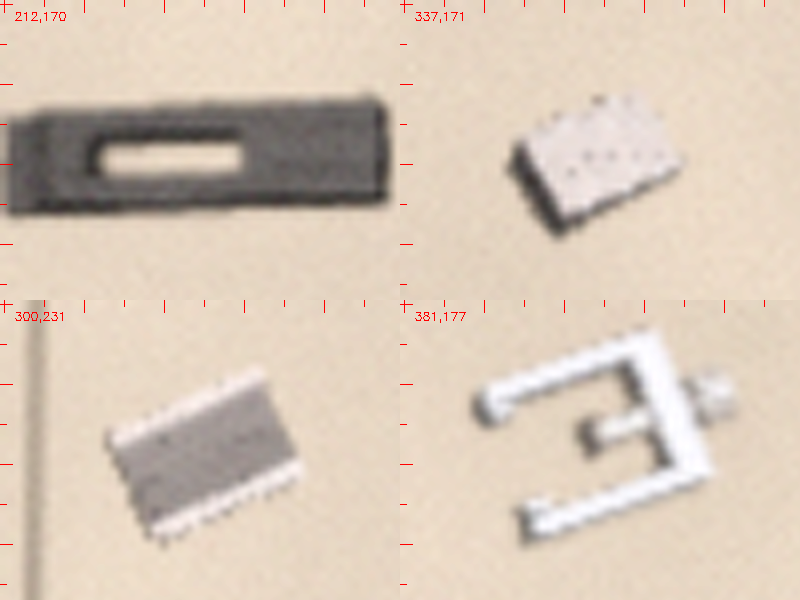

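View pics/ts.png

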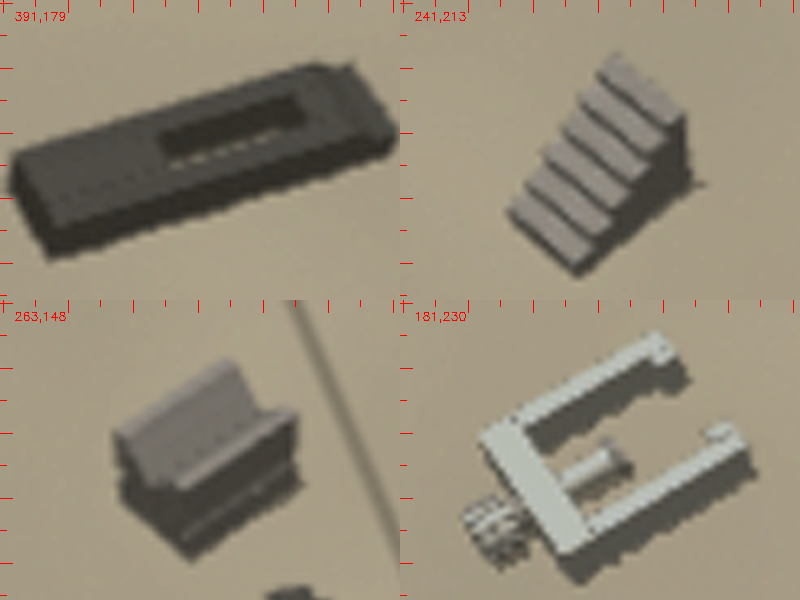

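The tiles show the V-block lands, the step block (high end towards +y), the strap (nose towards +y) and the bracket (knob towards -y, jaws towards +y). I'm triangulating the corners I picked in both views.

```bash
python3 - <<'E'
from h import *
t=snap('top');s=snap('scene')
for p in((435,290),(230,270),(428,255)):print(cv2.cvtColor(t['img'],cv2.COLOR_RGB2HSV)[p[1],p[0]])
f=lambda P,o,k:np.array(o)+(np.array(P,float)+.5)/k-.5
D={'V':([(108,140),(262,72),(302,168),(155,238)],(300,231),[(297,112),(185,190),(115,135),(230,62)],(263,148)),
'step':([(122,145),(168,218),(240,95),(282,165)],(337,171),[(285,118),(212,55),(180,264),(110,208)],(241,213)),
'strap':([(380,103),(383,194),(10,118),(10,208)],(212,170),[(52,228),(12,155),(398,135),(353,66)],(391,179)),
'brk':([(255,30),(312,170),(82,86),(130,220)],(381,177),[(165,252),(85,135),(342,130),(267,38)],(181,230))}
for n,(a,oa,b,ob) in D.items():
    P=tri(t,f(a,oa,8),s,f(b,ob,6.5));print(n,P.round(1).tolist(),'mean',P.mean(0).round(1))
    z={'V':[36]*4,'step':[40,40,10,10],'strap':[20,20,13,13],'brk':[18]*4}[n]
    for v,q in((t,f(a,oa,8)),(s,f(b,ob,6.5))):
        Q=np.array([cast(v,x,h)[0] for x,h in zip(q,z)]);print('   pl',Q[:,:2].round(1).tolist(),Q.mean(0).round(1))
for n,v,z in(('top',t,55),('scene',s,55)):
    h=cv2.cvtColor(v['img'],cv2.COLOR_RGB2HSV);x,y=(287,187) if n=='top' else (363,204)
    m=np.zeros(h.shape[:2],np.uint8);m[y-14:y+14,x-16:x+16]=((h[...,2]<75)&(h[...,1]<120))[y-14:y+14,x-16:x+16]
    c=max(cv2.findContours(m,0,1)[0],key=cv2.contourArea);print('jarcap',n,cen(c),cv2.boundingRect(c),cv2.minEnclosingCircle(c),cast(v,cen(c),z)[0])
for n,v,L in(('top',t,[(322,221,0),(306,149,28)]),('scene',s,[(308,199,9),(361,263,28)])):
    for a,b,z in L:print('byst',n,cast(v,(a,b),z)[0].round())
E
```

```text
[ 30 131 166]
[ 28 138 168]
[ 30 131 165]
V [[506.5, 26.0, 33.1], [527.9, -20.2, 32.9], [498.1, -34.1, 33.0], [476.8, 11.4, 32.0]] mean [502.3  -4.2  32.7]
   pl [[506.3, 25.9], [527.3, -21.2], [498.1, -33.5], [476.7, 11.3]] [502.1  -4.4  36. ]
   pl [[509.0, 25.3], [530.8, -19.7], [500.6, -35.2], [480.4, 10.4]] [505.2  -4.8  36. ]
step [[656.6, -69.9, 32.0], [631.8, -84.6, 37.6], [679.6, -110.5, 5.0], [655.6, -124.8, 6.9]] mean [655.9 -97.5  20.4]
   pl [[654.6, -70.0], [631.4, -84.2], [678.1, -111.0], [654.9, -124.2]] [654.8 -97.4  25. ]
   pl [[662.1, -70.2], [633.4, -85.1], [683.0, -109.8], [657.5, -125.1]] [659.  -97.5  25. ]
strap [[675.5, 167.4, 15.0], [645.5, 166.0, 15.9], [671.7, 291.0, 9.8], [641.7, 289.6, 10.6]] mean [658.6 228.5  12.8]
   pl [[674.5, 167.1], [644.5, 165.0], [670.8, 289.6], [640.9, 287.8]] [657.7 227.4  16.5]
   pl [[678.6, 164.7], [648.3, 164.4], [673.7, 289.5], [643.4, 289.3]] [661.  227.   16.5]
brk [[683.1, -229.4, 16.0], [636.9, -245.6, 16.3], [662.6, -172.0, 22.4], [620.1, -187.1, 16.9]] mean [ 650.7 -208.5   17.9]
   pl [[682.6, -229.2], [636.5, -245.7], [663.7, -172.4], [620.0, -186.5]] [ 650.7 -208.4   18. ]
   pl [[684.5, -228.9], [638.3, -244.8], [659.6, -172.5], [620.7, -187.6]] [ 650.8 -208.4   18. ]
jarcap top [285.95644891 188.39782245] (278, 180, 18, 17) ((286.3376159667969, 188.38034057617188), 8.670829772949219) [651.26002638  93.715275    55.        ]
jarcap scene [362.75753296 205.34180791] (352, 195, 22, 22) ((363.4184875488281, 206.4021759033203), 12.22844123840332) [660.7315459   90.45945374  55.        ]
byst top [578.   4.   0.]
byst top [762.  47.  28.]
byst scene [578.   3.   9.]
byst scene [767.  48.  28.]
```

```bash
cat >> h.py <<'E'
from scipy.spatial.transform import Rotation as Ro
def go(x,y,z,yang):
    st=readout.read_state();R=np.array(st['tool_rot'])
    a=np.radians(yang);Y=np.array([np.cos(a),np.sin(a),0]);Z=np.array([0,0,-1.]);T=np.c_[np.cross(Y,Z),Y,Z]
    rv=Ro.from_matrix(R.T@T).as_rotvec(degrees=True)/8
    d=np.array([x,y,z])-st['ee_pos']
    print('q',np.round(st['q'],1),'p',np.round(st['ee_pos'],1),'open',round(st['opening'],3),'gf',round(st['gripper_force'],1),'F',np.round(st['force'],1),'t',st['clock'])
    print('ROT total',rv.round(2),'then LIN total (x40mm)',(T.T@d/40).round(2))
E
python3 - <<'E'
from h import *
t=snap('top')
h=cv2.cvtColor(t['img'],cv2.COLOR_RGB2HSV)
m=((h[...,0]>18)&(h[...,0]<36)&(h[...,1]>105)&(h[...,2]>90)).astype(np.uint8)
s=snap('scene');C={}
for c in cv2.findContours(m,0,1)[0]:
    if cv2.contourArea(c)>150:
        p=cen(c);P=cast(t,p,6)[0]
        q=min((cen(k) for k in yellow(s)),key=lambda k:np.hypot(*(k-proj(s,P)[0])))
        print(p.round(1),cv2.contourArea(c),P.round(1),tri(t,p,s,q)[0].round(1))
go(653,93,130,90)
E
```

```text
[435.8 288.4] 1078.0 [ 408.4 -280.8    6. ] [ 408.3 -281.6    4.2]
[195.5 281. ] 498.5 [422.6 322.1   6. ] [422.5 322.    6. ]
[227.7 274.1] 1139.5 [441.1 240.6   6. ] [441.1 241.6   2.8]
[204.6 251.5] 510.5 [496.9 302.7   6. ] [497.  303.1   5.5]
[428.4 251.2] 565.0 [ 501.  -265.7    6. ] [ 501.  -266.2    4.7]
[325.5 183.5] 281.0 [675.8  -4.3   6. ] [671.   -4.2  26.2]
q [68.8 17.6 86.3 -0.  76.1 -4.2] p [167.6 550.  203.1] open 0.998 gf 0.0 F [ 0.1  0.2 -0.8] t 0.45
ROT total [-0.    0.   -2.12] then LIN total (x40mm) [-12.13 -11.42   1.83]
```

```bash
python3 -m jog '[{"linear":[0,0,0],"rotation":[0,0,-0.71]},{"linear":[0,0,0],"rotation":[0,0,-0.71]},{"linear":[0,0,0],"rotation":[0,0,-0.70]}]' 1 40 
python3 -m jog '[{"linear":[-0.76,-0.71,0.11],"rotation":[0,0,0]},{"linear":[-0.76,-0.71,0.11],"rotation":[0,0,0]},{"linear":[-0.76,-0.71,0.11],"rotation":[0,0,0]},{"linear":[-0.76,-0.71,0.11],"rotation":[0,0,0]},{"linear":[-0.76,-0.71,0.11],"rotation":[0,0,0]},{"linear":[-0.76,-0.71,0.11],"rotation":[0,0,0]},{"linear":[-0.76,-0.71,0.11],"rotation":[0,0,0]},{"linear":[-0.76,-0.71,0.11],"rotation":[0,0,0]}]'
python3 -m jog '[{"linear":[-0.76,-0.71,0.11],"rotation":[0,0,0]},{"linear":[-0.76,-0.71,0.11],"rotation":[0,0,0]},{"linear":[-0.76,-0.71,0.11],"rotation":[0,0,0]},{"linear":[-0.76,-0.71,0.11],"rotation":[0,0,0]},{"linear":[-0.76,-0.71,0.11],"rotation":[0,0,0]},{"linear":[-0.76,-0.71,0.11],"rotation":[0,0,0]},{"linear":[-0.76,-0.71,0.11],"rotation":[0,0,0]},{"linear":[0,0,0],"rotation":[0,0,0]}]'
python3 -c "
from h import *
go(653,93,8,90)"
```

```text
clock: 0.75
ee_pos: [167.6, 550.1, 203.2]
tool_rot: [[-1.0, -0.004, 0.0], [-0.004, 1.0, 0.0], [-0.0, 0.0, -1.0]]
force: [0.3, 0.0, 0.1]
opening: 1.006
gripper_force: 0.0
clock: 1.55
ee_pos: [412.1, 321.7, 168.1]
tool_rot: [[-1.0, -0.0, 0.001], [-0.0, 1.0, 0.0], [-0.001, 0.0, -1.0]]
force: [0.9, 1.6, -0.5]
opening: 1.0
gripper_force: 0.0
clock: 2.35
ee_pos: [628.1, 120.0, 136.5]
tool_rot: [[-1.0, 0.004, 0.003], [0.004, 1.0, -0.002], [-0.003, -0.002, -1.0]]
force: [0.3, -0.2, 0.3]
opening: 1.001
gripper_force: 0.0
q [  7.1  25.6  83.5  -0.1  70.7 -82.6] p [628.1 120.  136.5] open 1.001 gf 0.0 F [ 0.3 -0.2  0.3] t 2.35
ROT total [-0.01  0.02 -0.03] then LIN total (x40mm) [-0.62 -0.68  3.21]
```

```bash
python3 -m jog '[{"linear":[-0.62,-0.68,0],"rotation":[0,0,0]},{"linear":[0,0,0.6],"rotation":[0,0,0]},{"linear":[0,0,0.7],"rotation":[0,0,0]},{"linear":[0,0,0.7],"rotation":[0,0,0]},{"linear":[0,0,0.7],"rotation":[0,0,0]},{"linear":[0,0,0.5],"rotation":[0,0,0]},{"linear":[0,0,0],"rotation":[0,0,0]},{"linear":[0,0,0],"rotation":[0,0,0]}]' 
python3 -c "
from h import *
go(653,93,8,90)
t=snap('top');s=snap('scene')
tiles(t,[(287,187)],'a.png',8);
" ; python3 - <<'E'
from h import *
t=snap('top');s=snap('scene')
a=cv2.resize(t['img'][150:225,250:325,::-1],(400,400));b=cv2.resize(s['img'][160:250,315:405,::-1],(400,400))
cv2.imwrite('pics/j1.png',np.hstack([a,b]))
E
```

```text
clock: 3.15
ee_pos: [648.2, 97.4, 9.3]
tool_rot: [[-1.0, -0.001, -0.001], [-0.001, 1.0, 0.0], [0.001, 0.0, -1.0]]
force: [0.7, -0.1, 0.6]
opening: 1.003
gripper_force: 0.0
q [  4.8  34.3  88.6   0.   57.1 -85.2] p [648.2  97.4   9.3] open 1.003 gf 0.0 F [ 0.7 -0.1  0.6] t 3.15
ROT total [ 0.   -0.01  0.  ] then LIN total (x40mm) [-0.12 -0.11  0.03]Traceback (most recent call last):
  File "<string>", line 5, in <module>
    tiles(t,[(287,187)],'a.png',8);
    ~~~~~^^^^^^^^^^^^^^^^^^^^^^^^^
  File "h.py", line 38, in tiles
    cv2.imwrite('pics/'+f,np.vstack([np.hstack(T[:2]),np.hstack(T[2:4])]))
                                                      ~~~~~~~~~^^^^^^^^
    return _nx.concatenate(arrs, 1, dtype=dtype, casting=casting)
           ~~~~~~~~~~~~~~~^^^^^^^^^^^^^^^^^^^^^^^^^^^^^^^^^^^^^^^
ValueError: need at least one array to concatenate
```

View pics/j1.png

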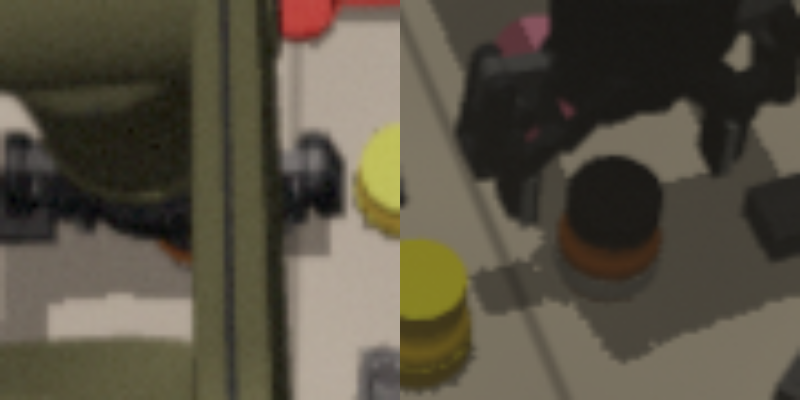

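The fingers straddle the jar at about (530,215) and (725,165) in the crop, but the jar at (612,250) looks nearer the camera than the finger line. I'm checking this numerically.

```bash
python3 - <<'E'
from h import *
t=snap('top');s=snap('scene')
for z in (10,22,35):print(z,proj(s,[(648.2,97.4-45,z),(648.2,97.4+45,z)]).round(1).tolist())
for z in (0,27,55):print('jar654',proj(s,[(653,93,z)]).round(1),proj(t,[(653,93,z)]).round(1))
print(tri(t,(286.3,188.4),s,(363.1,202.5)))
m=s['img'].astype(int)
h=cv2.cvtColor(s['img'],cv2.COLOR_RGB2HSV)
a=((h[...,0]<14)&(h[...,1]>120)).astype(np.uint8);a[:195]=0;a[225:]=0;a[:,:345]=0;a[:,385:]=0
ys,xs=np.nonzero(a);print('amber x',xs.min(),xs.max(),'y',ys.min(),ys.max())
E
```

```text
10 [[341.3, 218.5], [382.0, 207.9]]
22 [[341.5, 215.1], [382.7, 204.4]]
35 [[341.9, 211.2], [383.5, 200.5]]
jar654 [[360.3 218.3]] [[288.2 192.3]]
jar654 [[361.3 210.5]] [[287.3 190.1]]
jar654 [[362.5 202.1]] [[286.3 187.7]]
[[652.16795485  93.94632519  52.04801649]]
amber x 351 372 y 209 222
```

```bash
python3 -m jog '[{"linear":[-0.14,-0.1,0.15],"rotation":[0,0,0]},{"linear":[0,0,0],"rotation":[0,0,0]},{"linear":[0,0,0],"rotation":[0,0,0]}]'; python3 -m jog '[{"linear":[0,0,0],"rotation":[0,0,0]},{"linear":[0,0,0],"rotation":[0,0,0]},{"linear":[0,0,0],"rotation":[0,0,0]},{"linear":[0,0,0],"rotation":[0,0,0]},{"linear":[0,0,0],"rotation":[0,0,0]},{"linear":[0,0,0],"rotation":[0,0,0]},{"linear":[0,0,0],"rotation":[0,0,0]},{"linear":[0,0,0],"rotation":[0,0,0]}]' -1 40;  python3 -m jog '[{"linear":[0,0,0],"rotation":[0,0,0]},{"linear":[0,0,0],"rotation":[0,0,0]},{"linear":[0,0,-0.3],"rotation":[0,0,0]},{"linear":[0,0,-0.6],"rotation":[0,0,0]},{"linear":[0,0,-0.8],"rotation":[0,0,0]},{"linear":[0,0,-0.8],"rotation":[0,0,0]},{"linear":[0,0,0],"rotation":[0,0,0]},{"linear":[0,0,0],"rotation":[0,0,0]}]'
python3 -c "
from h import *
go(497,303,90,75.7)"
```

```text
clock: 3.75
ee_pos: [654.1, 92.6, 2.9]
tool_rot: [[-1.0, 0.0, -0.0], [0.0, 1.0, -0.0], [0.0, -0.0, -1.0]]
force: [-0.1, -0.2, 0.2]
opening: 1.002
gripper_force: 0.0
clock: 4.55
ee_pos: [654.3, 93.0, 3.5]
tool_rot: [[-1.0, -0.0, 0.0], [-0.0, 1.0, 0.0], [-0.0, 0.0, -1.0]]
force: [-1.2, 0.3, 2.9]
opening: 0.497
gripper_force: 40.5
clock: 5.35
ee_pos: [654.4, 92.8, 103.9]
tool_rot: [[-1.0, -0.0, 0.001], [-0.0, 1.0, -0.0], [-0.001, -0.0, -1.0]]
force: [-0.6, -1.5, -1.9]
opening: 0.494
gripper_force: 41.0
q [  4.4  28.9  82.8  -0.   68.3 -85.6] p [654.4  92.8 103.9] open 0.494 gf 41.0 F [-0.6 -1.5 -1.9] t 5.35
ROT total [0.   0.01 1.79] then LIN total (x40mm) [5.11 4.12 0.35]
```

```bash
python3 - <<'E'
from h import *
t=snap('scene')
p=proj(t,[(654,93,130)])[0].astype(int);print(p)
x,y=p-[60,40]
cv2.imwrite('pics/j2.png',cv2.resize(t['img'][y:y+80,x:x+120,::-1],None,fx=5,fy=5))
E
```

```text
[366 177]
```

View pics/j2.png

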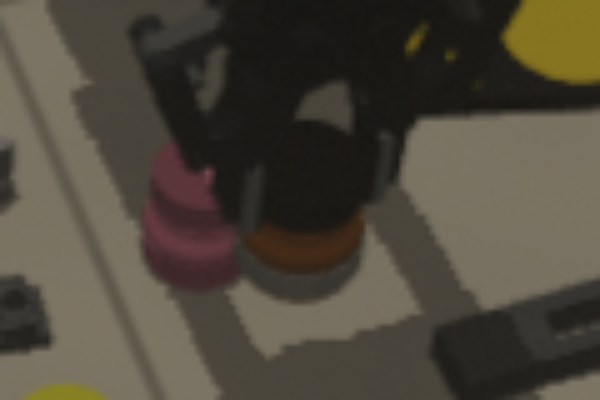

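The gripped jar hangs upright. The fingertips, at crop (248,230) and (385,195), sit around the cap's lower edge. I'm checking how high the tips are relative to the TCP.

```bash
python3 - <<'E'
from h import *
s=snap('scene')
for z in (100,110,120,130,140,150):print(z,proj(s,[(665,93-24,z),(665,93+24,z),(678,93,z),(675,93,z)]).round(1).tolist())
E
```

```text
100 [[355.0, 195.3], [378.7, 189.3], [369.5, 197.4], [368.9, 196.2]]
110 [[355.3, 191.9], [379.3, 185.9], [370.0, 194.1], [369.4, 192.9]]
120 [[355.7, 188.5], [379.9, 182.5], [370.5, 190.7], [369.9, 189.4]]
130 [[356.1, 185.0], [380.5, 179.0], [371.1, 187.2], [370.5, 186.0]]
140 [[356.6, 181.5], [381.2, 175.4], [371.6, 183.6], [371.0, 182.4]]
150 [[357.0, 177.8], [381.8, 171.7], [372.2, 180.0], [371.6, 178.8]]
```

```bash
python3 -m jog '[{"linear":[0.4,0.3,0],"rotation":[0,0,0]},{"linear":[0.73,0.59,0],"rotation":[0,0,0]},{"linear":[0.73,0.59,0],"rotation":[0,0,0]},{"linear":[0.73,0.59,0],"rotation":[0,0,0]},{"linear":[0.73,0.59,0],"rotation":[0,0,0]},{"linear":[0.4,0.3,0],"rotation":[0,0,0.5]},{"linear":[0,0,0],"rotation":[0,0,0.8]},{"linear":[0,0,0],"rotation":[0,0,0.5]}]'; python3 -m jog '[{"linear":[0,0,0],"rotation":[0,0,0]},{"linear":[0,0,0],"rotation":[0,0,0]}]'
python3 -c "
from h import *
go(497,303,10,75.7)"
```

```text
clock: 6.25
ee_pos: [502.8, 211.4, 101.4]
tool_rot: [[-0.968, 0.25, -0.004], [0.25, 0.968, -0.001], [0.003, -0.002, -1.0]]
force: [0.2, 0.2, -2.0]
opening: 0.494
gripper_force: 41.0
clock: 6.45
ee_pos: [504.4, 211.0, 102.0]
tool_rot: [[-0.969, 0.247, -0.003], [0.247, 0.969, -0.001], [0.002, -0.001, -1.0]]
force: [1.3, -0.6, -2.6]
opening: 0.488
gripper_force: 41.0
q [ 18.3  21.   97.4  -0.   61.7 -57.4] p [504.4 211.  102. ] open 0.488 gf 41.0 F [ 1.3 -0.6 -2.6] t 6.45
ROT total [-0.01 -0.02  0.  ] then LIN total (x40mm) [0.75 2.18 2.3 ]
```

```bash
python3 -m jog '[{"linear":[0.25,0.73,0],"rotation":[0,0,0]},{"linear":[0.25,0.73,0],"rotation":[0,0,0]},{"linear":[0.25,0.72,0],"rotation":[0,0,0]},{"linear":[0,0,0],"rotation":[0,0,0]},{"linear":[0,0,0.6],"rotation":[0,0,0]},{"linear":[0,0,0.7],"rotation":[0,0,0]},{"linear":[0,0,0.5],"rotation":[0,0,0]},{"linear":[0,0,0],"rotation":[0,0,0]}]'; python3 -m jog '[{"linear":[0,0,0],"rotation":[0,0,0]},{"linear":[0,0,0],"rotation":[0,0,0]}]'
python3 -c "
from h import *
go(497,303,10,75.7)"
```

```text
clock: 7.25
ee_pos: [495.1, 300.9, 27.9]
tool_rot: [[-0.969, 0.248, -0.007], [0.248, 0.969, -0.004], [0.006, -0.006, -1.0]]
force: [-0.8, -0.3, -2.9]
opening: 0.496
gripper_force: 41.3
clock: 7.45
ee_pos: [499.0, 303.3, 32.2]
tool_rot: [[-0.969, 0.249, 0.002], [0.249, 0.969, 0.001], [-0.001, 0.001, -1.0]]
force: [-0.6, -0.2, -2.1]
opening: 0.487
gripper_force: 41.3
q [ 27.2  28.2  97.2  -0.   54.5 -48.5] p [499.  303.3  32.2] open 0.487 gf 41.3 F [-0.6 -0.2 -2.1] t 7.45
ROT total [ 0.01  0.01 -0.01] then LIN total (x40mm) [ 0.05 -0.02  0.56]
```

```bash
python3 -m jog '[{"linear":[0.05,0,0.2],"rotation":[0,0,0]},{"linear":[0,0,0.2],"rotation":[0,0,0]},{"linear":[0,0,0.1],"rotation":[0,0,0]},{"linear":[0,0,0],"rotation":[0,0,0]},{"linear":[0,0,0],"rotation":[0,0,0]}]'; python3 -m jog '[{"linear":[0,0,0.06],"rotation":[0,0,0]},{"linear":[0,0,0],"rotation":[0,0,0]},{"linear":[0,0,0],"rotation":[0,0,0]}]';python3 -m jog '[{"linear":[0,0,0],"rotation":[0,0,0]},{"linear":[0,0,0],"rotation":[0,0,0]},{"linear":[0,0,0],"rotation":[0,0,0]},{"linear":[0,0,0],"rotation":[0,0,0]}]' 0.4; python3 -m jog '[{"linear":[0,0,-0.3],"rotation":[0,0,0]},{"linear":[0,0,-0.7],"rotation":[0,0,0]},{"linear":[0,0,-0.9],"rotation":[0,0,0]},{"linear":[0,0,-0.9],"rotation":[0,0,0]},{"linear":[0,0,0],"rotation":[0,0,0]},{"linear":[0,0,0],"rotation":[0,0,0]}]'
python3 -c "
from h import *
go(550,170,40,75.7)"
```

```text
clock: 7.95
ee_pos: [495.9, 303.7, 11.0]
tool_rot: [[-0.969, 0.248, -0.0], [0.248, 0.969, -0.0], [0.0, -0.0, -1.0]]
force: [0.1, 0.7, -2.4]
opening: 0.495
gripper_force: 41.3
clock: 8.25
ee_pos: [496.6, 304.0, 9.4]
tool_rot: [[-0.969, 0.248, 0.001], [0.248, 0.969, 0.001], [-0.001, 0.001, -1.0]]
force: [-0.6, 0.1, 2.6]
opening: 0.494
gripper_force: 41.6
clock: 8.65
ee_pos: [495.9, 303.7, 8.7]
tool_rot: [[-0.969, 0.249, -0.0], [0.249, 0.969, -0.0], [0.0, -0.0, -1.0]]
force: [0.4, 0.1, -0.3]
opening: 0.695
gripper_force: 0.0
clock: 9.25
ee_pos: [496.8, 304.1, 122.7]
tool_rot: [[-0.969, 0.248, 0.003], [0.248, 0.969, 0.002], [-0.003, 0.002, -1.0]]
force: [-0.1, -0.2, -0.9]
opening: 0.698
gripper_force: 0.0
q [ 27.3  22.1  91.9  -0.   65.8 -48.3] p [496.8 304.1 122.7] open 0.698 gf 0.0 F [-0.1 -0.2 -0.9] t 9.25
ROT total [ 0.02  0.02 -0.01] then LIN total (x40mm) [-2.12 -2.92  2.07]
```

```bash
python3 -m jog '[{"linear":[-0.53,-0.73,0],"rotation":[0,0,0]},{"linear":[-0.53,-0.73,0],"rotation":[0,0,0]},{"linear":[-0.53,-0.73,0.3],"rotation":[0,0,0]},{"linear":[-0.53,-0.73,0.5],"rotation":[0,0,0]},{"linear":[0,0,0.8],"rotation":[0,0,0]},{"linear":[0,0,0.8],"rotation":[0,0,0]},{"linear":[0,0,0],"rotation":[0,0,0]},{"linear":[0,0,0],"rotation":[0,0,0]}]' -1; python3 -m jog '[{"linear":[0,0,0.2],"rotation":[0,0,0]},{"linear":[0,0,0.2],"rotation":[0,0,0]},{"linear":[0,0,0.1],"rotation":[0,0,0]},{"linear":[0,0,0],"rotation":[0,0,0]},{"linear":[0,0,0],"rotation":[0,0,0]}]'
python3 -c "
from h import *
go(550,170,5,75.7)
s=snap('scene')
p=proj(s,[(550,170,20)])[0].astype(int);print(p, proj(s,[(550,170,z) for z in (5,15,25,35,45)]).round(1))
x,y=p-[40,40]
a=cv2.resize(s['img'][y:y+60,x:x+80,::-1],None,fx=5,fy=5)
t=snap('top');p=proj(t,[(497,303,40)])[0].astype(int);x,y=p-[25,20]
b=cv2.resize(t['img'][y:y+50,x:x+66,::-1],(400,300));cv2.imwrite('pics/k1.png',np.hstack([a,b]))"
```

```text
clock: 10.05
ee_pos: [547.6, 169.2, 23.7]
tool_rot: [[-0.969, 0.248, -0.004], [0.249, 0.969, -0.001], [0.003, -0.002, -1.0]]
force: [0.2, 0.4, 0.1]
opening: -0.001
gripper_force: 0.0
clock: 10.55
ee_pos: [549.2, 169.7, 5.0]
tool_rot: [[-0.969, 0.248, 0.0], [0.248, 0.969, 0.0], [-0.0, 0.0, -1.0]]
force: [0.3, 0.3, 0.1]
opening: -0.004
gripper_force: 0.0
q [ 13.   29.8  99.7  -0.   50.5 -62.7] p [549.2 169.7   5. ] open -0.004 gf 0.0 F [0.3 0.3 0.1] t 10.55
ROT total [ 0.    0.   -0.01] then LIN total (x40mm) [-0.02  0.01  0.  ]
[376 168] [[375.9 172.6]
 [376.4 169.6]
 [376.9 166.6]
 [377.4 163.5]
 [378.  160.4]]
```

View pics/k1.png

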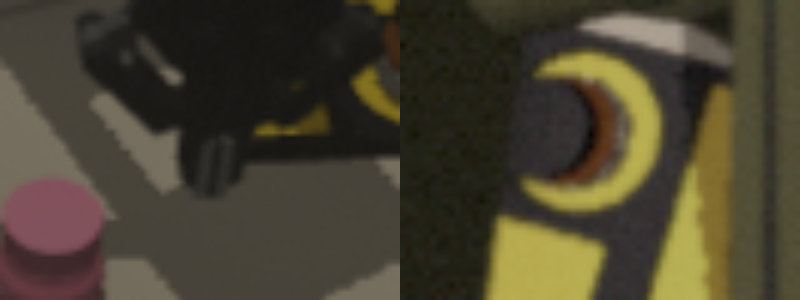

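The jar is seated in its round pocket. The shut fingertips show at crop (210,195), about z=25 with the reported TCP at z=5. So the real tips sit about 20 mm behind the reported TCP, and I must command lower heights.

```bash
python3 -m jog '[{"linear":[0,0,-0.7],"rotation":[0,0,0.2]},{"linear":[0,0,-0.7],"rotation":[0,0,0.9]},{"linear":[0,0,0],"rotation":[0,0,0.9]},{"linear":[0,0,0],"rotation":[0,0,0.9]},{"linear":[0,0,0],"rotation":[0,0,0.9]},{"linear":[0,0,0],"rotation":[0,0,0.9]},{"linear":[0,0,0],"rotation":[0,0,0.9]},{"linear":[0,0,0],"rotation":[0,0,0.9]}]' 0.3 80; python3 -m jog '[{"linear":[0,0,0],"rotation":[0,0,0.9]},{"linear":[0,0,0],"rotation":[0,0,0.9]},{"linear":[0,0,0],"rotation":[0,0,0.9]},{"linear":[0,0,0],"rotation":[0,0,0]},{"linear":[0,0,0],"rotation":[0,0,0]}]'
python3 -c "
from h import *
go(659,228,-19,1.8)"
```

```text
clock: 11.45
ee_pos: [549.3, 169.5, 61.2]
tool_rot: [[-0.396, 0.918, 0.001], [0.918, 0.396, 0.0], [-0.0, 0.001, -1.0]]
force: [0.4, 0.2, 0.9]
opening: 0.65
gripper_force: 0.0
clock: 11.95
ee_pos: [549.2, 169.5, 61.0]
tool_rot: [[-0.038, 0.999, 0.0], [0.999, 0.038, 0.0], [0.0, 0.0, -1.0]]
force: [0.2, -0.5, 0.4]
opening: 0.647
gripper_force: 0.0
q [12.9 25.6 96.7  0.  57.7 10.8] p [549.2 169.5  61. ] open 0.647 gf 0.0 F [ 0.2 -0.5  0.4] t 11.95
ROT total [ 0.   -0.    0.05] then LIN total (x40mm) [1.38 2.79 2.  ]
```

```bash
python3 -m jog '[{"linear":[0.35,0.7,0],"rotation":[0,0,0]},{"linear":[0.35,0.7,0],"rotation":[0,0,0]},{"linear":[0.35,0.7,0],"rotation":[0,0,0]},{"linear":[0.33,0.69,0],"rotation":[0,0,0]},{"linear":[0,0,0.7],"rotation":[0,0,0]},{"linear":[0,0,0.6],"rotation":[0,0,0]},{"linear":[0,0,0],"rotation":[0,0,0]},{"linear":[0,0,0],"rotation":[0,0,0]}]' ; python3 -c "
from h import *
go(659,228,-19,1.8)
s=snap('scene')
p=proj(s,[(659,228,20)])[0].astype(int);x,y=p-[50,40];print(x,y,proj(s,[(659,228,10),(659+30,228,30),(659-30,228,30)]))
cv2.imwrite('pics/s1.png',np.clip(1.6*cv2.resize(s['img'][y:y+80,x:x+100,::-1],None,fx=5,fy=5),0,255))"
```

```text
clock: 12.75
ee_pos: [658.1, 228.4, 8.4]
tool_rot: [[-0.036, 0.999, -0.002], [0.999, 0.036, -0.0], [-0.0, -0.002, -1.0]]
force: [0.7, -0.1, -0.0]
opening: 0.651
gripper_force: 0.0
q [15.7 36.9 82.8  0.  60.4 13.6] p [658.1 228.4   8.4] open 0.651 gf 0.0 F [ 0.7 -0.1 -0. ] t 12.75
ROT total [-0.01  0.    0.04] then LIN total (x40mm) [-0.01  0.02  0.69]
372 159 [[421.7488336  201.94410646]
 [430.14981829 207.06203419]
 [417.20789541 185.38124813]][ WARN:0@0.577] global loadsave.cpp:1063 imwrite_ Unsupported depth image for selected encoder is fallbacked to CV_8U.
```

View pics/s1.png

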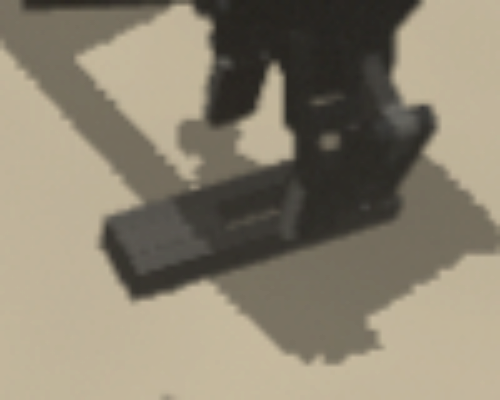

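The front finger tip, at crop (290,238), matches (689,228) at z≈32. The fingers straddle the strap, so I'm lowering and gripping.

```bash
python3 -m jog '[{"linear":[0,0,0.3],"rotation":[0,0,0]},{"linear":[0,0,0.2],"rotation":[0,0,0]},{"linear":[0,0,0.14],"rotation":[0,0,0]},{"linear":[0,0,0],"rotation":[0,0,0]},{"linear":[0,0,0],"rotation":[0,0,0]}]';  python3 -m jog '[{"linear":[0,0,0],"rotation":[0,0,0]},{"linear":[0,0,0],"rotation":[0,0,0]},{"linear":[0,0,0],"rotation":[0,0,0]},{"linear":[0,0,0],"rotation":[0,0,0]},{"linear":[0,0,0],"rotation":[0,0,0]},{"linear":[0,0,0],"rotation":[0,0,0]}]' -1 80; python3 -m jog '[{"linear":[0,0,-0.2],"rotation":[0,0,0]},{"linear":[0,0,-0.4],"rotation":[0,0,0]},{"linear":[0,0,-0.7],"rotation":[0,0,0]},{"linear":[0,0,-0.7],"rotation":[0,0,0]},{"linear":[0,0,0],"rotation":[0,0,0]},{"linear":[0,0,0],"rotation":[0,0,0]}]'; python3 -c "
from h import *
go(442,241,60,75.7)"
```

```text
clock: 13.3
ee_pos: [658.5, 228.5, -17.0]
tool_rot: [[-0.035, 0.999, -0.0], [0.999, 0.035, -0.0], [-0.0, -0.0, -1.0]]
force: [0.5, 0.3, 0.6]
opening: 0.651
gripper_force: 0.0
clock: 13.9
ee_pos: [659.0, 228.7, -15.9]
tool_rot: [[-0.035, 0.999, 0.001], [0.999, 0.035, 0.0], [0.0, 0.001, -1.0]]
force: [-1.6, -1.3, 5.8]
opening: 0.346
gripper_force: 80.1
clock: 14.5
ee_pos: [658.9, 228.7, 63.6]
tool_rot: [[-0.035, 0.999, 0.001], [0.999, 0.035, 0.0], [0.0, 0.001, -1.0]]
force: [-0.6, -0.0, -6.3]
opening: 0.344
gripper_force: 80.1
q [15.7 33.6 80.1 -0.  66.2 13.7] p [658.9 228.7  63.6] open 0.344 gf 80.1 F [-0.6 -0.  -6.3] t 14.5
ROT total [ 0.01  0.   -9.21] then LIN total (x40mm) [ 5.33 -1.04  0.09]
```

```bash
python3 -m jog '[{"linear":[0,0,-0.3],"rotation":[0,0,-0.4]},{"linear":[0,0,0],"rotation":[0,0,-0.9]},{"linear":[0,0,0],"rotation":[0,0,-0.9]},{"linear":[0,0,0],"rotation":[0,0,-0.9]},{"linear":[0,0,0],"rotation":[0,0,-0.9]},{"linear":[0,0,0],"rotation":[0,0,-0.9]},{"linear":[0,0,0],"rotation":[0,0,-0.9]},{"linear":[0,0,0],"rotation":[0,0,-0.9]}]';  python3 -m jog '[{"linear":[0,0,0],"rotation":[0,0,-0.9]},{"linear":[0,0,0],"rotation":[0,0,-0.9]},{"linear":[0,0,0],"rotation":[0,0,-0.7]},{"linear":[0.4,-0.1,0],"rotation":[0,0,0]},{"linear":[0.7,-0.14,0],"rotation":[0,0,0]},{"linear":[0.8,-0.15,0],"rotation":[0,0,0]},{"linear":[0.8,-0.15,0],"rotation":[0,0,0]},{"linear":[0.8,-0.15,0],"rotation":[0,0,0]}]'; python3 -m jog '[{"linear":[0.8,-0.15,0],"rotation":[0,0,0]},{"linear":[0.6,-0.14,0],"rotation":[0,0,0]},{"linear":[0.3,-0.06,0],"rotation":[0,0,0]},{"linear":[0,0,0],"rotation":[0,0,0]},{"linear":[0,0,0],"rotation":[0,0,0]},{"linear":[0,0,0],"rotation":[0,0,0]}]'; python3 -c "
from h import *
go(442,241,0,75.7)"
```

```text
clock: 15.3
ee_pos: [656.6, 228.0, 72.2]
tool_rot: [[-0.828, 0.56, -0.005], [0.56, 0.828, -0.001], [0.003, -0.004, -1.0]]
force: [-0.2, 0.2, -6.2]
opening: 0.341
gripper_force: 80.1
clock: 16.1
ee_pos: [513.0, 235.8, 72.9]
tool_rot: [[-0.969, 0.249, -0.005], [0.249, 0.969, -0.002], [0.004, -0.003, -1.0]]
force: [0.2, 0.7, -5.7]
opening: 0.343
gripper_force: 80.1
clock: 16.7
ee_pos: [449.2, 240.4, 75.3]
tool_rot: [[-0.969, 0.249, 0.002], [0.249, 0.969, 0.001], [-0.002, 0.001, -1.0]]
force: [-0.1, 0.6, -5.8]
opening: 0.343
gripper_force: 80.2
q [ 23.4  20.2 103.9  -0.   55.7 -52.2] p [449.2 240.4  75.3] open 0.343 gf 80.2 F [-0.1  0.6 -5.8] t 16.7
ROT total [ 0.01  0.01 -0.01] then LIN total (x40mm) [ 0.18 -0.03  1.88]
```

```bash
python3 -m jog '[{"linear":[0.18,-0.02,0],"rotation":[0,0,0]},{"linear":[0,0,0.5],"rotation":[0,0,0]},{"linear":[0,0,0.6],"rotation":[0,0,0]},{"linear":[0,0,0.5],"rotation":[0,0,0]},{"linear":[0,0,0.2],"rotation":[0,0,0]},{"linear":[0,0,0],"rotation":[0,0,0]},{"linear":[0,0,0],"rotation":[0,0,0]},{"linear":[0,0,0],"rotation":[0,0,0]}]'; python3 -m jog '[{"linear":[0,0,0.08],"rotation":[0,0,0]},{"linear":[0,0,0],"rotation":[0,0,0]},{"linear":[0,0,0],"rotation":[0,0,0]}]'; python3 -m jog '[{"linear":[0,0,0.08],"rotation":[0,0,0]},{"linear":[0,0,0],"rotation":[0,0,0]},{"linear":[0,0,0],"rotation":[0,0,0]}]';python3 -m jog '[{"linear":[0,0,0.05],"rotation":[0,0,0]},{"linear":[0,0,0],"rotation":[0,0,0]},{"linear":[0,0,0],"rotation":[0,0,0]}]'
```

```text
clock: 17.5
ee_pos: [440.8, 241.5, 4.2]
tool_rot: [[-0.969, 0.249, 0.002], [0.249, 0.969, 0.001], [-0.002, 0.001, -1.0]]
force: [0.3, -0.4, -5.4]
opening: 0.344
gripper_force: 80.1
clock: 17.8
ee_pos: [439.8, 241.1, 0.3]
tool_rot: [[-0.969, 0.248, 0.0], [0.248, 0.969, 0.0], [-0.0, 0.0, -1.0]]
force: [0.2, -0.2, -6.0]
opening: 0.341
gripper_force: 80.2
clock: 18.1
ee_pos: [439.5, 240.9, -3.3]
tool_rot: [[-0.969, 0.248, -0.0], [0.248, 0.969, -0.0], [0.0, -0.0, -1.0]]
force: [0.6, -0.1, -5.9]
opening: 0.342
gripper_force: 80.2
clock: 18.4
ee_pos: [439.6, 241.0, -5.3]
tool_rot: [[-0.969, 0.249, -0.0], [0.249, 0.969, -0.0], [0.0, -0.0, -1.0]]
force: [0.2, -1.0, -6.4]
opening: 0.338
gripper_force: 80.2
```

```bash
python3 -m jog '[{"linear":[-0.05,0,0.06],"rotation":[0,0,0]},{"linear":[0,0,0],"rotation":[0,0,0]},{"linear":[0,0,0],"rotation":[0,0,0]}]'; python3 -m jog '[{"linear":[0,0,0.05],"rotation":[0,0,0]},{"linear":[0,0,0],"rotation":[0,0,0]},{"linear":[0,0,0],"rotation":[0,0,0]}]';python3 -m jog '[{"linear":[0,0,0.03],"rotation":[0,0,0]},{"linear":[0,0,0],"rotation":[0,0,0]},{"linear":[0,0,0],"rotation":[0,0,0]}]'
```

```text
clock: 18.7
ee_pos: [441.7, 240.5, -7.7]
tool_rot: [[-0.969, 0.249, -0.0], [0.249, 0.969, -0.0], [0.0, -0.0, -1.0]]
force: [0.4, 0.7, -6.8]
opening: 0.341
gripper_force: 80.2
clock: 19.0
ee_pos: [441.6, 240.5, -9.7]
tool_rot: [[-0.969, 0.248, -0.0], [0.248, 0.969, -0.0], [0.0, -0.0, -1.0]]
force: [-0.1, 0.6, -6.3]
opening: 0.34
gripper_force: 80.2
clock: 19.3
ee_pos: [441.6, 240.5, -10.0]
tool_rot: [[-0.969, 0.248, 0.0], [0.248, 0.969, 0.0], [-0.0, 0.0, -1.0]]
force: [-1.9, -1.1, 7.6]
opening: 0.343
gripper_force: 81.6
```

```bash
python3 -m jog '[{"linear":[0,0,0],"rotation":[0,0,0]},{"linear":[0,0,0],"rotation":[0,0,0]},{"linear":[0,0,0],"rotation":[0,0,0]},{"linear":[0,0,0],"rotation":[0,0,0]}]' 0.15; python3 -m jog '[{"linear":[0,0,-0.3],"rotation":[0,0,0]},{"linear":[0,0,-0.7],"rotation":[0,0,0]},{"linear":[0,0,-0.9],"rotation":[0,0,0]},{"linear":[0,0,-0.6],"rotation":[0,0,0]},{"linear":[0,0,0],"rotation":[0,0,0]},{"linear":[0,0,0],"rotation":[0,0,0]}]' ; python3 -c "
from h import *
go(656.5,-97.5,60,30)"
```

```text
clock: 19.7
ee_pos: [442.0, 240.6, -10.8]
tool_rot: [[-0.969, 0.249, 0.0], [0.249, 0.969, 0.0], [-0.0, 0.0, -1.0]]
force: [0.5, 0.4, 0.1]
opening: 0.574
gripper_force: 0.0
clock: 20.3
ee_pos: [441.9, 240.6, 89.5]
tool_rot: [[-0.969, 0.248, 0.001], [0.248, 0.969, 0.001], [-0.001, 0.001, -1.0]]
force: [-0.2, -0.6, -0.2]
opening: 0.578
gripper_force: 0.0
q [ 23.8  18.7 103.7  -0.   57.5 -51.9] p [441.9 240.6  89.5] open 0.578 gf 0.0 F [-0.2 -0.6 -0.2] t 20.3
ROT total [0.01 0.01 5.7 ] then LIN total (x40mm) [-10.     0.42   0.74]
```

```bash
python3 -m jog '[{"linear":[0,0,0],"rotation":[0,0,0.95]},{"linear":[0,0,0],"rotation":[0,0,0.95]},{"linear":[0,0,0],"rotation":[0,0,0.95]},{"linear":[0,0,0],"rotation":[0,0,0.95]},{"linear":[0,0,0],"rotation":[0,0,0.95]},{"linear":[0,0,0],"rotation":[0,0,0.95]},{"linear":[-0.4,0.04,0],"rotation":[0,0,0]},{"linear":[-0.8,0.04,0],"rotation":[0,0,0]}]'; python3 -m jog '[{"linear":[-0.95,0.04,0],"rotation":[0,0,0]},{"linear":[-0.95,0.04,0],"rotation":[0,0,0]},{"linear":[-0.95,0.04,0],"rotation":[0,0,0]},{"linear":[-0.95,0.04,0],"rotation":[0,0,0]},{"linear":[-0.95,0.04,0],"rotation":[0,0,0]},{"linear":[-0.95,0.04,0],"rotation":[0,0,0]},{"linear":[-0.95,0.04,0],"rotation":[0,0,0]},{"linear":[-0.95,0.04,0],"rotation":[0,0,0]}]';python3 -m jog '[{"linear":[-0.8,0,0],"rotation":[0,0,0]},{"linear":[-0.4,0,0],"rotation":[0,0,0]},{"linear":[0,0,0],"rotation":[0,0,0]},{"linear":[0,0,0],"rotation":[0,0,0]}]' ; python3 -c "
from h import *
go(656.5,-97.5,-14,30)"
```

```text
clock: 21.1
ee_pos: [466.3, 200.9, 87.3]
tool_rot: [[-0.503, 0.865, -0.004], [0.865, 0.503, -0.001], [0.002, -0.004, -1.0]]
force: [0.4, 0.4, 0.4]
opening: 0.572
gripper_force: 0.0
clock: 21.9
ee_pos: [630.8, -57.6, 86.8]
tool_rot: [[-0.5, 0.866, -0.004], [0.866, 0.5, 0.001], [0.003, -0.003, -1.0]]
force: [0.3, 0.6, -0.4]
opening: 0.575
gripper_force: 0.0
clock: 22.3
ee_pos: [654.0, -96.8, 87.8]
tool_rot: [[-0.5, 0.866, -0.003], [0.866, 0.5, 0.002], [0.003, -0.002, -1.0]]
force: [-0.2, 0.5, 0.2]
opening: 0.575
gripper_force: 0.0
q [-12.1  29.9  83.5   0.1  66.8 -42.1] p [654.  -96.8  87.8] open 0.575 gf 0.0 F [-0.2  0.5  0.2] t 22.3
ROT total [-0.01 -0.02 -0.  ] then LIN total (x40mm) [-0.05  0.05  2.55]
```

```bash
python3 -m jog '[{"linear":[-0.05,0.05,0.4],"rotation":[0,0,0]},{"linear":[0,0,0.7],"rotation":[0,0,0]},{"linear":[0,0,0.7],"rotation":[0,0,0]},{"linear":[0,0,0.5],"rotation":[0,0,0]},{"linear":[0,0,0.25],"rotation":[0,0,0]},{"linear":[0,0,0],"rotation":[0,0,0]},{"linear":[0,0,0],"rotation":[0,0,0]}]' 0.4; python3 -m jog '[{"linear":[0,0,0],"rotation":[0,0,0]},{"linear":[0,0,0],"rotation":[0,0,0]},{"linear":[0,0,0],"rotation":[0,0,0]},{"linear":[0,0,0],"rotation":[0,0,0]},{"linear":[0,0,0],"rotation":[0,0,0]},{"linear":[0,0,0],"rotation":[0,0,0]},{"linear":[0,0,0],"rotation":[0,0,0]}]' -1 60;  python3 -m jog '[{"linear":[0,0,-0.2],"rotation":[0,0,0]},{"linear":[0,0,-0.4],"rotation":[0,0,0]},{"linear":[0,0,-0.7],"rotation":[0,0,0]},{"linear":[0,0,-0.7],"rotation":[0,0,0]},{"linear":[0,0,-0.4],"rotation":[0,0,0]},{"linear":[0,0,0],"rotation":[0,0,0]},{"linear":[0,0,0],"rotation":[0,0,0]}]'; python3 -c "
from h import *
go(422.5,322,80,75.7)
s=snap('scene')
p=proj(s,[(656,-97.5,105)])[0].astype(int);x,y=p-[40,40];print(x,y)
cv2.imwrite('pics/b1.png',cv2.convertScaleAbs(cv2.resize(s['img'][y:y+80,x:x+80,::-1],None,fx=5,fy=5),alpha=1.6))"
```

```text
clock: 23.0
ee_pos: [658.5, -97.9, -12.5]
tool_rot: [[-0.501, 0.865, 0.0], [0.865, 0.501, -0.0], [-0.0, 0.0, -1.0]]
force: [-0.4, -0.5, 0.1]
opening: 0.698
gripper_force: 0.0
clock: 23.7
ee_pos: [659.3, -98.8, -11.1]
tool_rot: [[-0.5, 0.866, 0.003], [0.866, 0.5, -0.0], [-0.002, 0.002, -1.0]]
force: [-0.4, 0.8, 5.7]
opening: 0.329
gripper_force: 59.5
clock: 24.4
ee_pos: [657.9, -98.6, 83.0]
tool_rot: [[-0.5, 0.866, -0.0], [0.866, 0.5, 0.0], [0.0, -0.0, -1.0]]
force: [1.0, 0.8, -2.7]
opening: 0.327
gripper_force: 59.6
q [-12.2  30.3  83.4  -0.   66.3 -42.2] p [657.9 -98.6  83. ] open 0.327 gf 59.6 F [ 1.   0.8 -2.7] t 24.4
ROT total [-0.   -0.   -5.71] then LIN total (x40mm) [8.3  8.74 0.08]
227 171
```

View pics/b1.png

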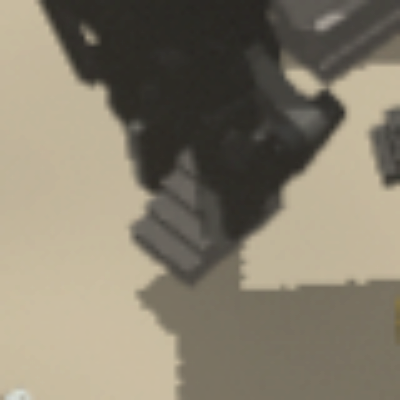

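The step block is held level with its stairs up, at crop (190,220). Now I'm carrying it over.

```bash
python3 -m jog '[{"linear":[0,0,-0.3],"rotation":[0,0,-0.5]},{"linear":[0,0,0],"rotation":[0,0,-0.9]},{"linear":[0,0,0],"rotation":[0,0,-0.9]},{"linear":[0,0,0],"rotation":[0,0,-0.9]},{"linear":[0,0,0],"rotation":[0,0,-0.9]},{"linear":[0,0,0],"rotation":[0,0,-0.9]},{"linear":[0,0,0],"rotation":[0,0,-0.71]},{"linear":[0.3,0.3,0],"rotation":[0,0,0]}]'; python3 -m jog '[{"linear":[0.6,0.64,0],"rotation":[0,0,0]},{"linear":[0.65,0.69,0],"rotation":[0,0,0]},{"linear":[0.65,0.69,0],"rotation":[0,0,0]},{"linear":[0.65,0.69,0],"rotation":[0,0,0]},{"linear":[0.65,0.69,0],"rotation":[0,0,0]},{"linear":[0.65,0.69,0],"rotation":[0,0,0]},{"linear":[0.65,0.69,0],"rotation":[0,0,0]},{"linear":[0.65,0.69,0],"rotation":[0,0,0]}]';python3 -m jog '[{"linear":[0.65,0.69,0],"rotation":[0,0,0]},{"linear":[0.65,0.69,0],"rotation":[0,0,0]},{"linear":[0.65,0.69,0],"rotation":[0,0,0]},{"linear":[0.6,0.6,0],"rotation":[0,0,0]},{"linear":[0.3,0.3,0],"rotation":[0,0,0]},{"linear":[0,0,0],"rotation":[0,0,0]},{"linear":[0,0,0],"rotation":[0,0,0]}]' ; python3 -c "
from h import *
go(422.5,322,-5,75.7)"
```

```text
clock: 25.25
ee_pos: [649.6, -85.2, 93.2]
tool_rot: [[-0.969, 0.248, -0.002], [0.248, 0.969, -0.0], [0.001, -0.001, -1.0]]
force: [0.4, -0.1, -2.4]
opening: 0.323
gripper_force: 59.6
clock: 26.05
ee_pos: [501.1, 180.4, 94.2]
tool_rot: [[-0.968, 0.249, -0.003], [0.249, 0.968, -0.0], [0.003, -0.001, -1.0]]
force: [0.3, -0.1, -2.0]
opening: 0.325
gripper_force: 59.6
clock: 26.75
ee_pos: [421.4, 322.0, 94.5]
tool_rot: [[-0.969, 0.247, -0.002], [0.247, 0.969, -0.001], [0.001, -0.002, -1.0]]
force: [-0.3, -0.0, -3.3]
opening: 0.326
gripper_force: 59.7
q [ 32.8  20.4  99.9  -0.   59.8 -42.9] p [421.4 322.   94.5] open 0.326 gf 59.7 F [-0.3 -0.  -3.3] t 26.75
ROT total [-0.01 -0.01  0.  ] then LIN total (x40mm) [-0.03  0.01  2.49]
```

```bash
python3 -m jog '[{"linear":[-0.03,0,0.4],"rotation":[0,0,0]},{"linear":[0,0,0.7],"rotation":[0,0,0]},{"linear":[0,0,0.7],"rotation":[0,0,0]},{"linear":[0,0,0.4],"rotation":[0,0,0]},{"linear":[0,0,0.1],"rotation":[0,0,0]},{"linear":[0,0,0],"rotation":[0,0,0]},{"linear":[0,0,0],"rotation":[0,0,0]}]'; python3 -m jog '[{"linear":[0,0,0.06],"rotation":[0,0,0]},{"linear":[0,0,0],"rotation":[0,0,0]},{"linear":[0,0,0],"rotation":[0,0,0]}]';python3 -m jog '[{"linear":[0,0,0.06],"rotation":[0,0,0]},{"linear":[0,0,0],"rotation":[0,0,0]},{"linear":[0,0,0],"rotation":[0,0,0]}]';python3 -m jog '[{"linear":[0,0,0.04],"rotation":[0,0,0]},{"linear":[0,0,0],"rotation":[0,0,0]},{"linear":[0,0,0],"rotation":[0,0,0]}]'
```

```text
clock: 27.45
ee_pos: [425.0, 321.9, 3.9]
tool_rot: [[-0.969, 0.248, 0.001], [0.248, 0.969, 0.001], [-0.001, 0.001, -1.0]]
force: [0.1, -0.1, -2.4]
opening: 0.324
gripper_force: 59.7
clock: 27.75
ee_pos: [424.5, 322.1, 1.4]
tool_rot: [[-0.969, 0.247, 0.001], [0.247, 0.969, 0.001], [-0.001, 0.001, -1.0]]
force: [0.3, 0.1, -2.3]
opening: 0.323
gripper_force: 59.7
clock: 28.05
ee_pos: [424.1, 321.9, -1.7]
tool_rot: [[-0.969, 0.247, -0.0], [0.247, 0.969, -0.0], [0.0, -0.0, -1.0]]
force: [0.5, 0.2, -2.4]
opening: 0.323
gripper_force: 59.7
clock: 28.35
ee_pos: [424.1, 321.8, -3.3]
tool_rot: [[-0.969, 0.247, -0.0], [0.247, 0.969, -0.0], [0.0, -0.0, -1.0]]
force: [0.7, 0.4, -1.9]
opening: 0.329
gripper_force: 59.7
```

```bash
python3 -m jog '[{"linear":[0,0,0.04],"rotation":[0,0,0]},{"linear":[0,0,0],"rotation":[0,0,0]},{"linear":[0,0,0],"rotation":[0,0,0]}]'; python3 -m jog '[{"linear":[0,0,0.03],"rotation":[0,0,0]},{"linear":[0,0,0],"rotation":[0,0,0]},{"linear":[0,0,0],"rotation":[0,0,0]}]';python3 -m jog '[{"linear":[0,0,0],"rotation":[0,0,0]},{"linear":[0,0,0],"rotation":[0,0,0]},{"linear":[0,0,0],"rotation":[0,0,0]},{"linear":[0,0,0],"rotation":[0,0,0]}]' 0.1; python3 -m jog '[{"linear":[0,0,-0.3],"rotation":[0,0,0]},{"linear":[0,0,-0.7],"rotation":[0,0,0]},{"linear":[0,0,-0.9],"rotation":[0,0,0]},{"linear":[0,0,-0.8],"rotation":[0,0,0]},{"linear":[0,0,0],"rotation":[0,0,0]},{"linear":[0,0,0],"rotation":[0,0,0]}]' ; python3 -c "
from h import *
go(503.5,-4.5,60,24.9)"
```

```text
clock: 28.65
ee_pos: [424.1, 321.9, -4.9]
tool_rot: [[-0.969, 0.247, -0.0], [0.247, 0.969, -0.0], [0.0, -0.0, -1.0]]
force: [0.2, -0.3, -2.4]
opening: 0.324
gripper_force: 59.7
clock: 28.95
ee_pos: [424.2, 321.9, -5.1]
tool_rot: [[-0.969, 0.247, 0.0], [0.247, 0.969, 0.0], [-0.0, 0.0, -1.0]]
force: [-2.0, -1.3, 5.1]
opening: 0.325
gripper_force: 60.5
clock: 29.35
ee_pos: [424.3, 322.0, -6.0]
tool_rot: [[-0.969, 0.247, 0.0], [0.247, 0.969, 0.0], [-0.0, 0.0, -1.0]]
force: [-0.8, -0.1, 0.2]
opening: 0.551
gripper_force: 0.0
clock: 29.95
ee_pos: [424.8, 322.3, 103.5]
tool_rot: [[-0.969, 0.247, 0.003], [0.247, 0.969, 0.002], [-0.002, 0.002, -1.0]]
force: [-0.0, 0.3, 0.2]
opening: 0.55
gripper_force: 0.0
q [ 32.7  19.8  99.2   0.   60.8 -43. ] p [424.8 322.3 103.5] open 0.55 gf 0.0 F [-0.   0.3  0.2] t 29.95
ROT total [0.02 0.01 6.35] then LIN total (x40mm) [-8.24 -1.66  1.09]
```

```bash
python3 -m jog '[{"linear":[0,0,0],"rotation":[0,0,0.9]},{"linear":[0,0,0],"rotation":[0,0,0.9]},{"linear":[0,0,0],"rotation":[0,0,0.9]},{"linear":[0,0,0],"rotation":[0,0,0.9]},{"linear":[0,0,0],"rotation":[0,0,0.9]},{"linear":[0,0,0],"rotation":[0,0,0.9]},{"linear":[0,0,0],"rotation":[0,0,0.95]},{"linear":[-0.4,-0.08,0],"rotation":[0,0,0]}]' 0.4; python3 -m jog '[{"linear":[-0.8,-0.16,0],"rotation":[0,0,0]},{"linear":[-0.9,-0.18,0],"rotation":[0,0,0]},{"linear":[-0.9,-0.18,0],"rotation":[0,0,0]},{"linear":[-0.9,-0.18,0],"rotation":[0,0,0]},{"linear":[-0.9,-0.18,0],"rotation":[0,0,0]},{"linear":[-0.9,-0.18,0],"rotation":[0,0,0]},{"linear":[-0.9,-0.18,0],"rotation":[0,0,0]},{"linear":[-0.9,-0.18,0],"rotation":[0,0,0]}]';python3 -m jog '[{"linear":[-0.5,-0.1,0],"rotation":[0,0,0]},{"linear":[-0.24,-0.06,0],"rotation":[0,0,0]},{"linear":[0,0,0],"rotation":[0,0,0]},{"linear":[0,0,0],"rotation":[0,0,0]}]' ; python3 -c "
from h import *
go(503.5,-4.5,-12,24.9)"
```

```text
clock: 30.75
ee_pos: [427.0, 306.4, 100.6]
tool_rot: [[-0.421, 0.907, -0.002], [0.907, 0.421, -0.001], [0.0, -0.002, -1.0]]
force: [0.6, -0.4, -0.1]
opening: 0.699
gripper_force: 0.0
clock: 31.55
ee_pos: [494.7, 22.2, 101.1]
tool_rot: [[-0.423, 0.906, -0.002], [0.906, 0.423, -0.0], [0.001, -0.002, -1.0]]
force: [0.6, 0.7, -0.1]
opening: 0.701
gripper_force: 0.0
clock: 31.95
ee_pos: [501.7, -4.6, 101.5]
tool_rot: [[-0.421, 0.907, -0.002], [0.907, 0.421, 0.001], [0.001, -0.001, -1.0]]
force: [0.5, 0.8, -0.8]
opening: 0.696
gripper_force: 0.0
q [ -5.4  17.9 102.9   0.   59.4 -30.3] p [501.7  -4.6 101.5] open 0.696 gf 0.0 F [ 0.5  0.8 -0.8] t 31.95
ROT total [-0.01 -0.01  0.  ] then LIN total (x40mm) [-0.02  0.04  2.84]
```

```bash
python3 -m jog '[{"linear":[0,0.03,0.5],"rotation":[0,0,0]},{"linear":[0,0,0.8],"rotation":[0,0,0]},{"linear":[0,0,0.8],"rotation":[0,0,0]},{"linear":[0,0,0.5],"rotation":[0,0,0]},{"linear":[0,0,0.25],"rotation":[0,0,0]},{"linear":[0,0,0],"rotation":[0,0,0]},{"linear":[0,0,0],"rotation":[0,0,0]}]'; python3 -m jog '[{"linear":[0,0,0],"rotation":[0,0,0]},{"linear":[0,0,0],"rotation":[0,0,0]},{"linear":[0,0,0],"rotation":[0,0,0]},{"linear":[0,0,0],"rotation":[0,0,0]},{"linear":[0,0,0],"rotation":[0,0,0]},{"linear":[0,0,0],"rotation":[0,0,0]},{"linear":[0,0,0],"rotation":[0,0,0]}]' -1 70;  python3 -m jog '[{"linear":[0,0,-0.2],"rotation":[0,0,0]},{"linear":[0,0,-0.4],"rotation":[0,0,0]},{"linear":[0,0,-0.7],"rotation":[0,0,0]},{"linear":[0,0,-0.7],"rotation":[0,0,0]},{"linear":[0,0,0],"rotation":[0,0,0]},{"linear":[0,0,0],"rotation":[0,0,0]}]'; python3 -c "
from h import *
go(501,-266,80,-80.6)"
```

```text
clock: 32.65
ee_pos: [504.1, -3.9, -11.5]
tool_rot: [[-0.422, 0.907, 0.001], [0.907, 0.422, 0.0], [-0.0, 0.001, -1.0]]
force: [0.6, 0.0, -0.3]
opening: 0.702
gripper_force: 0.0
clock: 33.35
ee_pos: [504.5, -4.6, -10.5]
tool_rot: [[-0.421, 0.907, 0.002], [0.907, 0.421, -0.0], [-0.001, 0.002, -1.0]]
force: [-0.5, 1.7, 6.0]
opening: 0.405
gripper_force: 71.2
clock: 33.95
ee_pos: [503.9, -4.6, 68.5]
tool_rot: [[-0.421, 0.907, 0.002], [0.907, 0.421, -0.0], [-0.001, 0.001, -1.0]]
force: [-0.1, 0.3, -3.9]
opening: 0.408
gripper_force: 70.7
q [ -5.3  20.4 105.   -0.   54.5 -30.2] p [503.9  -4.6  68.5] open 0.408 gf 70.7 F [-0.1  0.3 -3.9] t 33.95
ROT total [ 1.000e-02 -1.000e-02  1.319e+01] then LIN total (x40mm) [-1.14  6.44 -0.29]
```

```bash
python3 -m jog '[{"linear":[0,0,-0.3],"rotation":[0,0,0.5]},{"linear":[0,0,0],"rotation":[0,0,0.95]},{"linear":[0,0,0],"rotation":[0,0,0.95]},{"linear":[0,0,0],"rotation":[0,0,0.95]},{"linear":[0,0,0],"rotation":[0,0,0.95]},{"linear":[0,0,0],"rotation":[0,0,0.95]},{"linear":[0,0,0],"rotation":[0,0,0.95]},{"linear":[0,0,0],"rotation":[0,0,0.95]}]'; python3 -m jog '[{"linear":[0,0,0],"rotation":[0,0,0.95]},{"linear":[0,0,0],"rotation":[0,0,0.95]},{"linear":[0,0,0],"rotation":[0,0,0.95]},{"linear":[0,0,0],"rotation":[0,0,0.95]},{"linear":[0,0,0],"rotation":[0,0,0.95]},{"linear":[0,0,0],"rotation":[0,0,0.95]},{"linear":[0,0,0],"rotation":[0,0,0.34]},{"linear":[-0.07,0.4,0],"rotation":[0,0,0]}]';python3 -m jog '[{"linear":[-0.16,0.9,0],"rotation":[0,0,0]},{"linear":[-0.16,0.9,0],"rotation":[0,0,0]},{"linear":[-0.16,0.9,0],"rotation":[0,0,0]},{"linear":[-0.16,0.9,0],"rotation":[0,0,0]},{"linear":[-0.16,0.9,0],"rotation":[0,0,0]},{"linear":[-0.16,0.9,0],"rotation":[0,0,0]},{"linear":[-0.11,0.64,0],"rotation":[0,0,0]},{"linear":[0,0,0],"rotation":[0,0,0]}]';python3 -m jog '[{"linear":[0,0,0],"rotation":[0,0,0]}]'; python3 -c "
from h import *
go(501,-266,-4.5,-80.6)"
```

```text
clock: 34.75
ee_pos: [501.8, -4.4, 77.9]
tool_rot: [[0.539, 0.842, -0.004], [0.842, -0.539, 0.0], [-0.002, -0.004, -1.0]]
force: [0.2, -0.2, -4.4]
opening: 0.408
gripper_force: 70.7
clock: 35.55
ee_pos: [501.5, -19.4, 77.9]
tool_rot: [[0.987, 0.163, -0.005], [0.163, -0.987, 0.001], [-0.004, -0.002, -1.0]]
force: [-0.2, 0.2, -4.4]
opening: 0.402
gripper_force: 70.7
clock: 36.35
ee_pos: [500.1, -269.6, 78.0]
tool_rot: [[0.987, 0.16, -0.002], [0.16, -0.987, -0.001], [-0.002, 0.0, -1.0]]
force: [0.1, 0.9, -4.0]
opening: 0.403
gripper_force: 71.0
clock: 36.45
ee_pos: [499.0, -265.7, 77.9]
tool_rot: [[0.987, 0.161, -0.004], [0.161, -0.987, 0.003], [-0.003, -0.003, -1.0]]
force: [-0.6, 0.8, -3.8]
opening: 0.403
gripper_force: 71.0
q [-32.3  23.9  96.6   0.   59.7  48.4] p [ 499.  -265.7   77.9] open 0.403 gf 71.0 F [-0.6  0.8 -3.8] t 36.45
ROT total [-0.02  0.02 -0.02] then LIN total (x40mm) [0.05 0.02 2.06]
```

```bash
python3 -m jog '[{"linear":[0.02,0,0.4],"rotation":[0,0,0]},{"linear":[0,0,0.7],"rotation":[0,0,0]},{"linear":[0,0,0.5],"rotation":[0,0,0]},{"linear":[0,0,0.2],"rotation":[0,0,0]},{"linear":[0,0,0.1],"rotation":[0,0,0]},{"linear":[0,0,0],"rotation":[0,0,0]},{"linear":[0,0,0],"rotation":[0,0,0]}]'; python3 -m jog '[{"linear":[0,0,0.05],"rotation":[0,0,0]},{"linear":[0,0,0],"rotation":[0,0,0]},{"linear":[0,0,0],"rotation":[0,0,0]}]';python3 -m jog '[{"linear":[0,0,0.04],"rotation":[0,0,0]},{"linear":[0,0,0],"rotation":[0,0,0]},{"linear":[0,0,0],"rotation":[0,0,0]}]'
```

```text
clock: 37.15
ee_pos: [502.2, -266.1, 4.8]
tool_rot: [[0.987, 0.163, 0.001], [0.163, -0.987, -0.001], [0.001, 0.001, -1.0]]
force: [-0.0, -0.6, -4.2]
opening: 0.406
gripper_force: 70.9
clock: 37.45
ee_pos: [501.7, -266.2, 2.5]
tool_rot: [[0.987, 0.163, 0.001], [0.163, -0.987, -0.0], [0.001, 0.001, -1.0]]
force: [0.1, -1.1, -3.8]
opening: 0.401
gripper_force: 71.0
clock: 37.75
ee_pos: [501.4, -266.0, 0.4]
tool_rot: [[0.987, 0.163, -0.0], [0.163, -0.987, 0.0], [-0.0, -0.0, -1.0]]
force: [0.2, -0.1, -3.8]
opening: 0.407
gripper_force: 71.0
```

```bash
python3 -m jog '[{"linear":[0,0,0.07],"rotation":[0,0,0]},{"linear":[0,0,0],"rotation":[0,0,0]},{"linear":[0,0,0],"rotation":[0,0,0]}]'; python3 -m jog '[{"linear":[0,0,0.05],"rotation":[0,0,0]},{"linear":[0,0,0],"rotation":[0,0,0]},{"linear":[0,0,0],"rotation":[0,0,0]}]';python3 -m jog '[{"linear":[0,0,0.02],"rotation":[0,0,0]},{"linear":[0,0,0],"rotation":[0,0,0]},{"linear":[0,0,0],"rotation":[0,0,0]}]'
```

```text
clock: 38.05
ee_pos: [501.3, -265.9, -2.6]
tool_rot: [[0.987, 0.163, -0.0], [0.163, -0.987, 0.0], [-0.0, -0.0, -1.0]]
force: [1.0, 0.4, -4.3]
opening: 0.401
gripper_force: 71.0
clock: 38.35
ee_pos: [501.4, -265.9, -4.5]
tool_rot: [[0.987, 0.163, -0.0], [0.163, -0.987, 0.0], [-0.0, -0.0, -1.0]]
force: [0.2, -0.4, -3.4]
opening: 0.402
gripper_force: 71.1
clock: 38.65
ee_pos: [501.5, -266.0, -4.5]
tool_rot: [[0.987, 0.163, 0.0], [0.163, -0.987, -0.0], [0.0, 0.0, -1.0]]
force: [-2.1, 1.2, 5.9]
opening: 0.402
gripper_force: 72.0
```

Seated. Release, then go for the bracket.

```bash
python3 -m jog '[{"linear":[0,0,0],"rotation":[0,0,0]},{"linear":[0,0,0],"rotation":[0,0,0]},{"linear":[0,0,0],"rotation":[0,0,0]},{"linear":[0,0,0],"rotation":[0,0,0]}]' 0.3; python3 -m jog '[{"linear":[0,0,-0.3],"rotation":[0,0,0]},{"linear":[0,0,-0.7],"rotation":[0,0,0]},{"linear":[0,0,-0.9],"rotation":[0,0,0]},{"linear":[0,0,-0.6],"rotation":[0,0,0]},{"linear":[0,0,0],"rotation":[0,0,0]},{"linear":[0,0,0],"rotation":[0,0,0]}]' ; python3 -c "
from h import *
go(653.3,-216.6,60,17.9)"
```

```text
clock: 39.05
ee_pos: [501.7, -266.1, -5.3]
tool_rot: [[0.987, 0.163, 0.0], [0.163, -0.987, -0.0], [0.0, 0.0, -1.0]]
force: [-0.3, 0.0, 0.5]
opening: 0.653
gripper_force: 0.0
clock: 39.65
ee_pos: [501.9, -266.2, 95.9]
tool_rot: [[0.987, 0.163, 0.002], [0.163, -0.987, -0.001], [0.002, 0.001, -1.0]]
force: [-0.1, -0.3, -0.5]
opening: 0.653
gripper_force: 0.0
q [-32.2  22.8  95.4   0.   61.7  48.4] p [ 501.9 -266.2   95.9] open 0.653 gf 0.0 F [-0.1 -0.3 -0.5] t 39.65
ROT total [  0.02   0.   -12.32] then LIN total (x40mm) [0.02 3.98 0.9 ]
```

```bash
python3 -m jog '[{"linear":[0,0,0],"rotation":[0,0,-0.9]},{"linear":[0,0,0],"rotation":[0,0,-0.95]},{"linear":[0,0,0],"rotation":[0,0,-0.95]},{"linear":[0,0,0],"rotation":[0,0,-0.95]},{"linear":[0,0,0],"rotation":[0,0,-0.95]},{"linear":[0,0,0],"rotation":[0,0,-0.95]},{"linear":[0,0,0],"rotation":[0,0,-0.95]},{"linear":[0,0,0],"rotation":[0,0,-0.95]}]' 1; python3 -m jog '[{"linear":[0,0,0],"rotation":[0,0,-0.95]},{"linear":[0,0,0],"rotation":[0,0,-0.95]},{"linear":[0,0,0],"rotation":[0,0,-0.95]},{"linear":[0,0,0],"rotation":[0,0,-0.95]},{"linear":[0,0,0],"rotation":[0,0,-0.95]},{"linear":[0,0.5,0],"rotation":[0,0,0]},{"linear":[0,0.9,0],"rotation":[0,0,0]},{"linear":[0,0.9,0],"rotation":[0,0,0]}]'; python3 -m jog '[{"linear":[0,0.9,0],"rotation":[0,0,0]},{"linear":[0,0.78,0],"rotation":[0,0,0]},{"linear":[0,0,0.6],"rotation":[0,0,0]},{"linear":[0,0,0.8],"rotation":[0,0,0]},{"linear":[0,0,0.6],"rotation":[0,0,0]},{"linear":[0,0,0],"rotation":[0,0,0]},{"linear":[0,0,0],"rotation":[0,0,0]}]'; python3 -c "
from h import *
go(653.3,-216.6,-22,17.9)
s=snap('scene')
p=proj(s,[(653,-216,20)])[0].astype(int);x,y=p-[50,45];print(x,y)
cv2.imwrite('pics/br.png',cv2.convertScaleAbs(cv2.resize(s['img'][y:y+80,x:x+100,::-1],None,fx=5,fy=5),alpha=1.5))"
```

```text
clock: 40.45
ee_pos: [500.2, -265.2, 93.1]
tool_rot: [[0.341, 0.94, -0.003], [0.94, -0.341, 0.002], [0.001, -0.004, -1.0]]
force: [0.8, -0.2, 0.6]
opening: 1.001
gripper_force: 0.0
clock: 41.25
ee_pos: [588.3, -237.3, 93.1]
tool_rot: [[-0.304, 0.953, -0.003], [0.953, 0.304, 0.001], [0.002, -0.003, -1.0]]
force: [0.2, -0.6, 0.4]
opening: 1.001
gripper_force: 0.0
clock: 41.95
ee_pos: [651.9, -216.9, 13.3]
tool_rot: [[-0.305, 0.952, -0.003], [0.952, 0.305, 0.001], [0.002, -0.003, -1.0]]
force: [0.1, 0.1, 0.0]
opening: 0.998
gripper_force: 0.0
q [-21.9  36.   83.8  -0.   60.3 -39.7] p [ 651.9 -216.9   13.3] open 0.998 gf 0.0 F [0.1 0.1 0. ] t 41.95
ROT total [-0.02 -0.02 -0.02] then LIN total (x40mm) [-0.    0.04  0.88]
159 207
```

View pics/br.png

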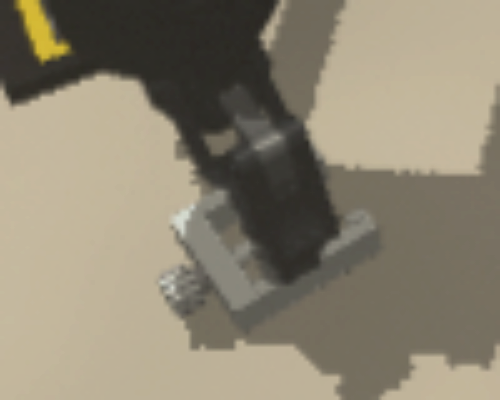

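The front finger is outside the near arm of the bracket, at crop (295,270), and roughly mid-length. Now I'm lowering.

```bash
python3 -m jog '[{"linear":[0,0.02,0.3],"rotation":[0,0,0]},{"linear":[0,0,0.25],"rotation":[0,0,0]},{"linear":[0,0,0.2],"rotation":[0,0,0]},{"linear":[0,0,0.1],"rotation":[0,0,0]},{"linear":[0,0,0],"rotation":[0,0,0]},{"linear":[0,0,0],"rotation":[0,0,0]},{"linear":[0,0,0],"rotation":[0,0,0]}]'; python3 -m jog '[{"linear":[0,0,0],"rotation":[0,0,0]},{"linear":[0,0,0],"rotation":[0,0,0]},{"linear":[0,0,0],"rotation":[0,0,0]},{"linear":[0,0,0],"rotation":[0,0,0]},{"linear":[0,0,0],"rotation":[0,0,0]},{"linear":[0,0,0],"rotation":[0,0,0]}]' -1 40;  python3 -m jog '[{"linear":[0,0,-0.2],"rotation":[0,0,0]},{"linear":[0,0,-0.4],"rotation":[0,0,0]},{"linear":[0,0,-0.7],"rotation":[0,0,0]},{"linear":[0,0,-0.7],"rotation":[0,0,0]},{"linear":[0,0,0],"rotation":[0,0,0]},{"linear":[0,0,0],"rotation":[0,0,0]}]'; python3 -c "
from h import *
go(409,-281.3,70,-80.6)"
```

```text
clock: 42.7
ee_pos: [654.2, -217.3, -18.8]
tool_rot: [[-0.305, 0.952, 0.001], [0.952, 0.305, -0.0], [-0.0, 0.001, -1.0]]
force: [0.0, -0.3, 1.3]
opening: 1.003
gripper_force: 0.0
clock: 43.3
ee_pos: [654.2, -217.3, -18.5]
tool_rot: [[-0.305, 0.952, 0.001], [0.952, 0.305, -0.0], [-0.001, 0.001, -1.0]]
force: [0.3, 0.4, 5.6]
opening: 0.593
gripper_force: 42.4
clock: 43.9
ee_pos: [653.9, -217.1, 60.9]
tool_rot: [[-0.305, 0.952, 0.001], [0.952, 0.305, -0.0], [-0.0, 0.0, -1.0]]
force: [-0.4, 0.3, -2.2]
opening: 0.589
gripper_force: 42.2
q [-21.9  33.2  81.4   0.   65.3 -39.7] p [ 653.9 -217.1   60.9] open 0.589 gf 42.2 F [-0.4  0.3 -2.2] t 43.9
ROT total [ 0.  -0.  12.3] then LIN total (x40mm) [-6.3   0.58 -0.23]
```

```bash
python3 -m jog '[{"linear":[0,0,-0.4],"rotation":[0,0,0.5]},{"linear":[0,0,0],"rotation":[0,0,0.95]},{"linear":[0,0,0],"rotation":[0,0,0.95]},{"linear":[0,0,0],"rotation":[0,0,0.95]},{"linear":[0,0,0],"rotation":[0,0,0.95]},{"linear":[0,0,0],"rotation":[0,0,0.95]},{"linear":[0,0,0],"rotation":[0,0,0.95]},{"linear":[0,0,0],"rotation":[0,0,0.95]}]'; python3 -m jog '[{"linear":[0,0,0],"rotation":[0,0,0.95]},{"linear":[0,0,0],"rotation":[0,0,0.95]},{"linear":[0,0,0],"rotation":[0,0,0.95]},{"linear":[0,0,0],"rotation":[0,0,0.95]},{"linear":[0,0,0],"rotation":[0,0,0.95]},{"linear":[0,0,0],"rotation":[0,0,0.4]},{"linear":[-0.4,0.04,0],"rotation":[0,0,0]},{"linear":[-0.8,0.07,0],"rotation":[0,0,0]}]'; python3 -m jog '[{"linear":[-0.9,0.08,0],"rotation":[0,0,0]},{"linear":[-0.9,0.08,0],"rotation":[0,0,0]},{"linear":[-0.9,0.08,0],"rotation":[0,0,0]},{"linear":[-0.9,0.08,0],"rotation":[0,0,0]},{"linear":[-0.9,0.08,0],"rotation":[0,0,0]},{"linear":[-0.6,0.07,0],"rotation":[0,0,0]},{"linear":[0,0,0],"rotation":[0,0,0]},{"linear":[0,0,0],"rotation":[0,0,0]}]'; python3 -c "
from h import *
go(409,-281.3,-12.3,-80.6)"
```

```text
clock: 44.7
ee_pos: [652.0, -216.4, 73.9]
tool_rot: [[0.639, 0.769, -0.005], [0.769, -0.639, 0.002], [-0.002, -0.005, -1.0]]
force: [0.2, 0.2, -2.7]
opening: 0.59
gripper_force: 42.3
clock: 45.5
ee_pos: [607.6, -228.5, 74.2]
tool_rot: [[0.986, 0.164, -0.001], [0.164, -0.986, 0.001], [-0.001, -0.001, -1.0]]
force: [-1.4, -0.3, -2.0]
opening: 0.59
gripper_force: 42.3
clock: 46.3
ee_pos: [407.9, -280.5, 75.6]
tool_rot: [[0.987, 0.161, -0.002], [0.161, -0.987, 0.002], [-0.001, -0.002, -1.0]]
force: [0.8, 0.2, -2.4]
opening: 0.589
gripper_force: 42.3
q [-39.4  19.4 105.4   0.   55.4  41.3] p [ 407.9 -280.5   75.6] open 0.589 gf 42.3 F [ 0.8  0.2 -2.4] t 46.3
ROT total [-0.01  0.01 -0.01] then LIN total (x40mm) [0.02 0.02 2.2 ]
```

```bash
python3 -m jog '[{"linear":[0,0.01,0.4],"rotation":[0,0,0]},{"linear":[0,0,0.7],"rotation":[0,0,0]},{"linear":[0,0,0.5],"rotation":[0,0,0]},{"linear":[0,0,0.25],"rotation":[0,0,0]},{"linear":[0,0,0.1],"rotation":[0,0,0]},{"linear":[0,0,0],"rotation":[0,0,0]},{"linear":[0,0,0],"rotation":[0,0,0]}]'; python3 -m jog '[{"linear":[0,0,0.08],"rotation":[0,0,0]},{"linear":[0,0,0],"rotation":[0,0,0]},{"linear":[0,0,0],"rotation":[0,0,0]}]';python3 -m jog '[{"linear":[0,0,0.05],"rotation":[0,0,0]},{"linear":[0,0,0],"rotation":[0,0,0]},{"linear":[0,0,0],"rotation":[0,0,0]}]';python3 -m jog '[{"linear":[0,0,0.05],"rotation":[0,0,0]},{"linear":[0,0,0],"rotation":[0,0,0]},{"linear":[0,0,0],"rotation":[0,0,0]}]'
```

```text
clock: 47.0
ee_pos: [409.9, -281.9, -0.7]
tool_rot: [[0.987, 0.163, 0.001], [0.163, -0.987, -0.001], [0.001, 0.001, -1.0]]
force: [-0.1, 1.2, -2.3]
opening: 0.593
gripper_force: 42.3
clock: 47.3
ee_pos: [409.2, -281.6, -4.0]
tool_rot: [[0.987, 0.163, 0.001], [0.163, -0.987, -0.0], [0.0, 0.001, -1.0]]
force: [0.4, 0.7, -1.5]
opening: 0.588
gripper_force: 42.3
clock: 47.6
ee_pos: [409.0, -281.5, -6.4]
tool_rot: [[0.987, 0.163, -0.0], [0.163, -0.987, 0.0], [-0.0, -0.0, -1.0]]
force: [0.1, 0.4, -2.0]
opening: 0.591
gripper_force: 42.3
clock: 47.9
ee_pos: [409.0, -281.4, -8.5]
tool_rot: [[0.987, 0.163, -0.0], [0.163, -0.987, 0.0], [-0.0, -0.0, -1.0]]
force: [-0.2, 0.4, -2.1]
opening: 0.592
gripper_force: 42.3
```

```bash
python3 -m jog '[{"linear":[0,0,0.05],"rotation":[0,0,0]},{"linear":[0,0,0],"rotation":[0,0,0]},{"linear":[0,0,0],"rotation":[0,0,0]}]';python3 -m jog '[{"linear":[0,0,0.04],"rotation":[0,0,0]},{"linear":[0,0,0],"rotation":[0,0,0]},{"linear":[0,0,0],"rotation":[0,0,0]}]';python3 -m jog '[{"linear":[0,0,0.02],"rotation":[0,0,0]},{"linear":[0,0,0],"rotation":[0,0,0]},{"linear":[0,0,0],"rotation":[0,0,0]}]'
```

```text
clock: 48.2
ee_pos: [409.0, -281.4, -10.5]
tool_rot: [[0.987, 0.163, -0.0], [0.163, -0.987, 0.0], [-0.0, -0.0, -1.0]]
force: [-0.2, -0.3, -2.9]
opening: 0.593
gripper_force: 42.3
clock: 48.5
ee_pos: [409.0, -281.4, -12.1]
tool_rot: [[0.987, 0.163, -0.0], [0.163, -0.987, 0.0], [-0.0, -0.0, -1.0]]
force: [0.1, -0.3, -2.7]
opening: 0.589
gripper_force: 42.3
clock: 48.8
ee_pos: [409.2, -281.5, -12.5]
tool_rot: [[0.987, 0.163, 0.0], [0.163, -0.987, -0.0], [0.0, 0.0, -1.0]]
force: [-1.1, 0.5, 1.8]
opening: 0.589
gripper_force: 42.7
```

Contact is at the expected height. I'm releasing, retreating well clear and checking both trays.

```bash
python3 -m jog '[{"linear":[0,0,0],"rotation":[0,0,0]},{"linear":[0,0,0],"rotation":[0,0,0]},{"linear":[0,0,0],"rotation":[0,0,0]},{"linear":[0,0,0],"rotation":[0,0,0]}]' 0.7; python3 -m jog '[{"linear":[0,0,-0.3],"rotation":[0,0,0]},{"linear":[0,0,-0.7],"rotation":[0,0,0]},{"linear":[0,0,-0.9],"rotation":[0,0,0]},{"linear":[0,0,-0.9],"rotation":[0,0,0]},{"linear":[0,-0.9,0],"rotation":[0,0,0]},{"linear":[0,-0.9,0],"rotation":[0,0,0]},{"linear":[0,-0.9,0],"rotation":[0,0,0]},{"linear":[0,-0.9,0],"rotation":[0,0,0]}]'; python3 -m jog '[{"linear":[0,-0.9,0],"rotation":[0,0,0]},{"linear":[0,-0.9,0],"rotation":[0,0,0]},{"linear":[0,-0.9,0],"rotation":[0,0,0]},{"linear":[0,0,0],"rotation":[0,0,0]},{"linear":[0,0,0],"rotation":[0,0,0]}]';  python3 -c "
from h import *
t=snap('top');s=snap('scene')
f=lambda v,x,y,w,h:cv2.resize(v['img'][y:y+h,x:x+w,::-1],(400,300))
a=np.vstack([np.hstack([f(t,165,225,100,75),f(t,385,225,120,90)]),np.hstack([f(s,355,90,100,75),f(s,120,140,100,75)])])
cv2.imwrite('pics/end.png',cv2.convertScaleAbs(a,alpha=1.4))"
```

```text
clock: 49.2
ee_pos: [409.1, -281.5, -12.8]
tool_rot: [[0.987, 0.163, 0.0], [0.163, -0.987, -0.0], [0.0, 0.0, -1.0]]
force: [-0.3, -1.1, -0.1]
opening: 0.854
gripper_force: 0.0
clock: 50.0
ee_pos: [385.2, -138.2, 99.4]
tool_rot: [[0.987, 0.162, 0.001], [0.162, -0.987, -0.0], [0.001, 0.0, -1.0]]
force: [0.3, 0.1, -0.1]
opening: 0.846
gripper_force: 0.0
clock: 50.5
ee_pos: [368.0, -32.3, 99.3]
tool_rot: [[0.986, 0.166, 0.001], [0.166, -0.986, -0.0], [0.0, 0.001, -1.0]]
force: [-0.2, 0.6, 1.1]
opening: 0.852
gripper_force: 0.0
```

View pics/end.png

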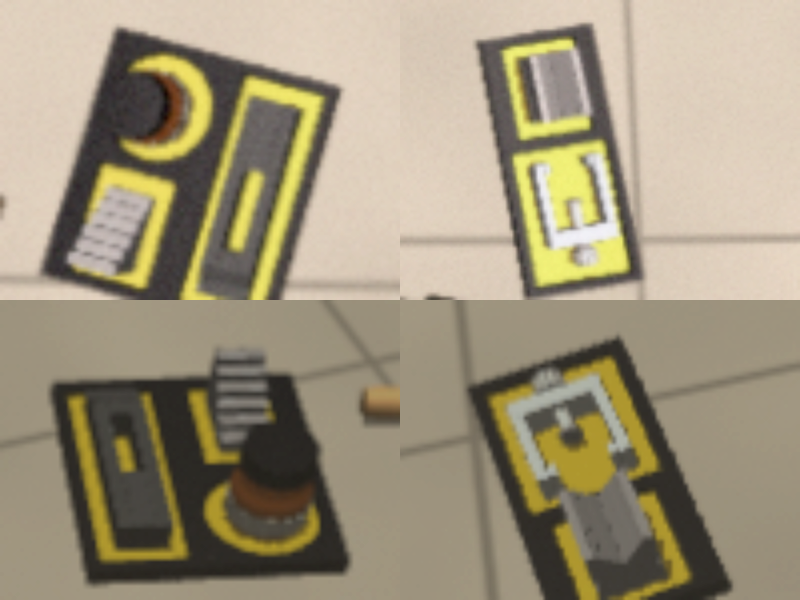

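All five parts sit in their pockets, upright, with yellow floor showing around each one. Handing in.

```bash
python3 -c "
from plant import ctrl
print(ctrl.hand_in())"
```

```text
the job is handed in; nothing more can be done
None
```

Both clamping kits are in their trays and the job is handed in; the last pictures show every part upright in its own pocket, but the hand-in gave no verdict, and I did not check the T-nut and scoop at the end.

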